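Tap the bearing cups home and shut the guard gate

TASK

Set every bearing cup on the black mat into a bore of its own in the grey bearing carrier, then use the brass drift to tap each one home flush with the carrier's face, going alternately around its rim in steps of 2 or 3 mm so that it goes in square and never cocks. Drive the cups with the drift, not with the gripper, and stand the drift back in its wooden stand. When all cups are home, push the guard tray's gate shut until it clicks onto its catch and stays; leave the pliers, the cover and the jar alone.

Things in the scene. Friction and masses are not known exactly. Their poses are not given: they have to be found in the camera images.
- cup1_c (a point): centre (half-way up) of bearing cup 1, a plain steel ring of 46 mm outside and 32 mm inside diameter, 20 mm high, 0.13 kg, lying flat on the black mat; z is its axis. All cups are alike, either face may be up; a cup may be absent in a run.
- cup1: the same cup 1, origin at the centre of its underside
- cup2_c (a point): centre (half-way up) of bearing cup 2, a plain steel ring of 46 mm outside and 32 mm inside diameter, 20 mm high, 0.13 kg, lying flat on the black mat; z is its axis. All cups are alike, either face may be up; a cup may be absent in a run.
- cup2: the same cup 2, origin at the centre of its underside
- cup3_c (a point): centre (half-way up) of bearing cup 3, a plain steel ring of 46 mm outside and 32 mm inside diameter, 20 mm high, 0.13 kg, lying flat on the black mat; z is its axis. All cups are alike, either face may be up; a cup may be absent in a run.
- cup3: the same cup 3, origin at the centre of its underside
- bore1 (a point): centre of the mouth of bore 1, in the flat top face, 60 mm above the bench, of the grey bearing carrier (a 90 x 250 mm block bolted in the steel guard tray). The bore is 48.5 mm wide; z points up along its axis, y along the row of three bores, which are 85 mm apart. Any cup fits any bore.
- bore2 (a point): centre of the mouth of bore 2, in the flat top face, 60 mm above the bench, of the grey bearing carrier (a 90 x 250 mm block bolted in the steel guard tray). The bore is 48.5 mm wide; z points up along its axis, y along the row of three bores, which are 85 mm apart. Any cup fits any bore.
- bore3 (a point): centre of the mouth of bore 3, in the flat top face, 60 mm above the bench, of the grey bearing carrier (a 90 x 250 mm block bolted in the steel guard tray). The bore is 48.5 mm wide; z points up along its axis, y along the row of three bores, which are 85 mm apart. Any cup fits any bore.
- guard: the fixed guard tray with the carrier; origin under its centre, axes as the bores'. Press fit: each bore holds four friction arcs (towards +x, +y, -x, -y). A cup drops 9 mm in and rests on them, 11 mm proud. 6 to 17 N on one side of its rim drives that side down as far as one pushes, without spring back; the far side stays up. The arcs stop solid when the cup is 20 mm deep, flush.
- drift_grip (a point): centre of the thick upper grip of the drift: an upright brass rod 125 mm long, 0.2 kg; the grip is 20 mm in diameter and 55 mm long (from 27 mm above this point to 28 mm below), the shank below it 14 mm in diameter with a flat foot 98 mm below this point; z points up along the rod away from the foot
- drift_tip (a point): centre of the flat 14 mm foot of the drift, z up along the rod
- drift: the drift, origin at the centre of its foot
- stand_hole (a point): centre of the mouth of the hole in the wooden drift stand, a 56 x 56 mm block 45 mm high, fixed to the bench; the hole is 17 mm wide and 38 mm deep, and the drift starts standing in it, foot down
- gate (a joint): angle of the guard tray's side gate, rad: 0 is shut, grows as it swings outward. Sheet metal, 156 mm wide, top rail 86 mm above the bench, along the tray's +y side, hinged at its +x end. A weak spring swings it open again unless it is pushed to 0, past a sprung roller catch at about 0.05 (some 5 N); caught, it stays under 0.02.
- gate_push (a point): point on the gate's outer face, 120 mm from the hinge axis and 49 mm above the bench, where it can be pushed; its y axis points out of the outer face, its x axis along the gate towards the hinge; the gate is 4 mm thick, its top rail 10 mm
- gate_hinge (a point): point on the vertical hinge axis of the gate, 50 mm above the bench
- pliers: bystander: red-handled pliers lying on the bench, to be left alone
- cover: bystander: black round plastic cover, 110 mm wide, 48 mm high, to be left alone
- jar: bystander: clear jar, 60 mm wide, 80 mm high, to be left alone
Things that resemble listed ones, but are neither listed nor needed, are in the scene too. There is more than one size of the drift; the job needs the middle-sized.

How it is judged:
By the outcome, as a careful person would: the job done as asked, in the order asked, and still so for the second after the job is handed in, with the robot touching nothing.
Of cup1, cup2, cup3 only 2 to 3 are there at a start; the rules pass over those that are not, and their reading is None.
At some moment in a run one of cup1, cup2, cup3 may be knocked a few centimetres aside while the robot is not near it.
It also fails if it takes over 210 s, if anything falls off the work surface, if the arm or the gripper's body presses on something with over 40 N, if the wrist force passes 120 N, or if a joint passes its speed limit or range.

ROBOT

A 6-joint arm with a two-finger parallel gripper is mounted at the origin on the work surface. World frame = base frame: x ahead of the robot, y to its left, z up, the work surface at z = 0. Lengths are in m, angles in rad, forces in N, time in s.
With the tool pointing down it reaches from about 0.325 to 0.775 m from the base axis. Payload 9.3 kg.
Tool frame: the origin (TCP) lies midway between the tips of the shut fingers; the grasp point (between the pads) lies bot.pinch_z behind it (bot.pinch_z is the distance from the TCP to the grasp point, in m); z points along the fingers, y is the direction in which the jaws open and shut (so a half turn about z gives the same grasp; the last joint's range is limited). The gripper opens to 85 mm and grips with 20 to 120 N. Pads are 22 mm wide; open, the fingers measure 114 mm over their backs; the gripper's body (76 mm by 85 mm) begins 54 mm behind the grasp point. The pads swing forward as they close: fully open they stand 13 mm farther back than shut.
Start: joints at [0.964, 0.259, 0.021, 1.334, 0, 1.418], TCP at [0.241, 0.494, 0.231] pointing down, gripper open.
Joint ranges: [-3.04, 3.04], [-0.91, 1.82], [-1.04, 1.36], [-1.92, 1.95], [-1.52, 1.45], [-3.14, 3.14]. Speed limits (rad/s): [2.22, 2.22, 2.79, 3.14, 3.14, 3.14].

INTERFACE

Orientations are given as a unit quaternion [w, x, y, z].
In Python, from rig import bot, snapshot, camera_model, workorder gives the robot as it stands. The module is installed in compiled form; this text tells all that it offers.
- The arm moves only by the shell command python3 -m handwheel 'ROWS'. ROWS is JSON, a list of rows, each a list of 7 numbers: the opening in per cent of the stroke, from 0 (shut) to 100 (fully open), then the shift along the tool's x, y, z in mm, then the turn, a rotation vector about the tool's x, y, z in rad. A call has 1 to 10 rows; each row shifts and turns the commanded pose from where the row before left it, along the tool's axes as they then stand; what a row does not reach is not made up. A row lasts 1/10 s, in which the tool goes at most 50 mm and 8.59 degrees, less where a joint would pass 70% of its speed; a pose out of reach is approached as far as the arm can. A call is refused whole if a number of a shift passes 50 or a number of a turn 0.15, either way. A call with a gripper value outside its range is refused whole. The fingers move at their own pace and stop on an object; the grip force is fixed at half the most. Time passes only in rows, so rows that do not move let the fingers close. It gives the time, the measured TCP pose, the force and the opening at its end, in the units of the state.
- bot.observe(): the state, without advancing time (a new reading comes with each control period).
- snapshot(name): name is "scene" or "side" or "wrist"; returns the picture (480x640x3 uint8, red, green, blue); there is no depth.
- camera_model(name): a dict with "fx", "fy", "cx", "cy" (pixels), "eye" and "attitude" of the camera in the world; the wrist camera has in their place "T_tool_cam" (4x4, takes a point from camera to tool coordinates, whose origin is the TCP and whose axes are the flange's). Camera axes: x right, y down, z forward; pixel columns grow to the right and rows downward; lengths in m; the calibration is good to about 2 mm. A picture is of the moment at which its call begins: read the wrist's pose just before it. camera_model takes no time and is no camera call.
- workorder.sign_off(): hands the job in, once; it reports no verdict.
The state is a dict: "clock": time; "q": joint angles; "dq": joint speeds; "joint_efforts": joint torques, N m; "tool_pos": TCP position; "eef_rot": TCP orientation; "ft_force": force on the tool from outside, world axes, zero at the start; "moment": the same for the moment, N m; "width": opening from 0.0 (shut) to 1.0 (fully open).
Only numpy, scipy, OpenCV 4.12 (cv2) and the standard library are available. Lean on these libraries where they do the work, as an engineer would, in place of code of your own. Each camera call takes 0.05 s, during which the arm holds its last target. There are 200 camera calls.

## Working session

There is one attempt and no reset: what is moved stays moved. The work goes in short steps, Python scripts to look and compute and a shell command to move; the robot and the scene stay as the last step left them, time stands still between calls to the robot, and variables do not carry over. Pictures are saved under pics/ and viewed, about 12 in all and at most 16, crops included, and the job is handed in when it is done.

```bash
mkdir -p pics; cat > h.py <<'E'
import numpy as np, cv2
from rig import bot, snapshot, camera_model, workorder
from scipy.spatial.transform import Rotation as R
def rot(a):
    a=np.array(a,float)
    return a if a.shape==(3,3) else R.from_quat(a,scalar_first=True).as_matrix()
def shot(n,f=None):
    s=bot.observe(); im=snapshot(n); m=camera_model(n)
    if n=="wrist":
        T=np.array(m["T_tool_cam"]); Rt=rot(s["eef_rot"])
        E=Rt@T[:3,3]+np.array(s["tool_pos"]); A=Rt@T[:3,:3]
    else: E=np.array(m["eye"]); A=rot(m["attitude"])
    if f: cv2.imwrite("pics/"+f,cv2.cvtColor(im,cv2.COLOR_RGB2BGR))
    return im,(m,E,A)
def ray(c,u,v):
    m,E,A=c; return E,A@np.array([(u-m["cx"])/m["fx"],(v-m["cy"])/m["fy"],1])
def onz(c,u,v,z):
    E,d=ray(c,u,v); return E+d*(z-E[2])/d[2]
def proj(c,p):
    m,E,A=c; q=A.T@(np.array(p)-E); return m["fx"]*q[0]/q[2]+m["cx"],m["fy"]*q[1]/q[2]+m["cy"]
E
python3 - <<'E'
from h import *
print(bot.observe(),bot.pinch_z)
for n in("scene","side","wrist"):
    im,c=shot(n,n+"0.png"); print(n,camera_model(n))
E
```

```text
{'clock': 0.0, 'q': array([9.64420884e-01, 2.59185347e-01, 2.07396729e-02, 1.33370434e+00,
       1.03474466e-05, 1.41822553e+00]), 'dq': array([-0.00165715,  0.00170208,  0.00064875, -0.00148736,  0.00058882,
        0.00178687]), 'joint_efforts': array([ 1.86507236e-04, -5.55644381e+01,  3.44531178e+01,  1.35990992e-02,
       -1.02438432e-04, -1.42133788e-05]), 'tool_pos': array([0.24093195, 0.49409537, 0.2306612 ]), 'eef_rot': array([-2.55529450e-04,  2.24960280e-01,  9.74367700e-01, -6.26776021e-04]), 'ft_force': array([ 0.34180058, -0.23415064,  0.53632214]), 'moment': array([-0.00282119, -0.02911289,  0.00271584]), 'width': 0.9989145712164258} 0.0187
scene {'fx': 550.2781553293921, 'fy': 550.2781553293921, 'cx': 315.8537823143513, 'cy': 236.37922800242856, 'eye': array([ 1.11322679, -0.86546235,  0.83043774]), 'attitude': array([-0.43597026,  0.85178827,  0.26313724, -0.12306693])}
side {'fx': 541.6591116305252, 'fy': 541.6591116305252, 'cx': 314.77857320826894, 'cy': 240.27747434587602, 'eye': array([0.51684202, 0.74925585, 0.94641916]), 'attitude': array([ 0.01101239, -0.01733003,  0.93358111, -0.35777746])}
wrist {'fx': 364.02732107222766, 'fy': 364.02732107222766, 'cx': 319.76156196461346, 'cy': 241.24831916027878, 'T_tool_cam': array([[-6.15562032e-04, -9.64928601e-01, -2.62511746e-01,
         6.58072042e-02],
       [ 9.99999772e-01, -6.66461377e-04,  1.04855314e-04,
         1.01359759e-03],
       [-2.76131831e-04, -2.62511621e-01,  9.64928791e-01,
        -1.42971251e-01],
       [ 0.00000000e+00,  0.00000000e+00,  0.00000000e+00,
         1.00000000e+00]])}
```

View pics/scene0.png

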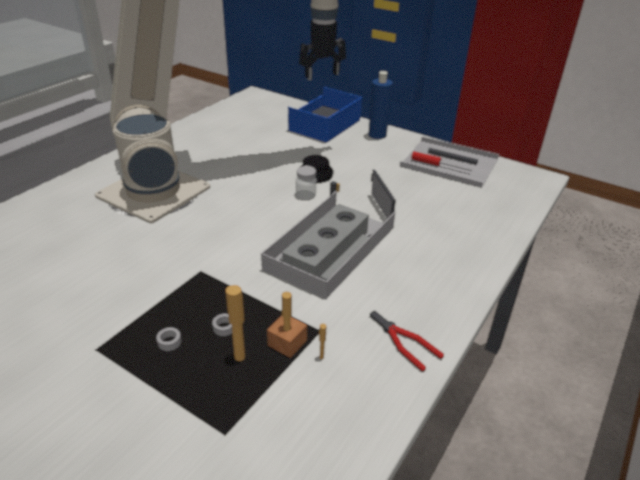

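View pics/side0.png

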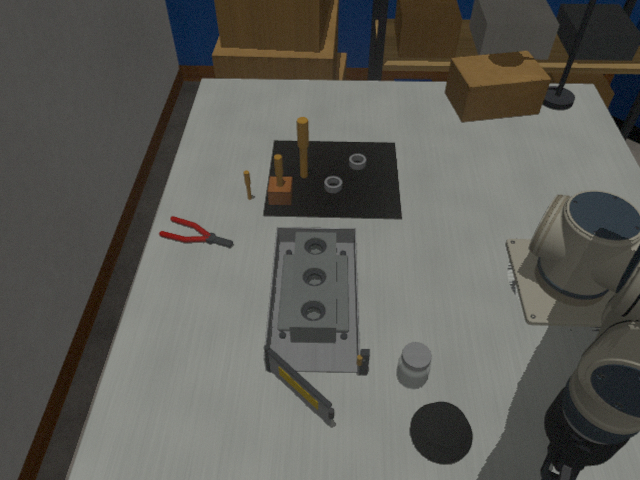

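The scene view shows two cups at (168,339) and (223,324), the drift stand at (287,335) and the guard tray with its gate open. In the side view the cups are at (358,161) and (333,184), the bores at (315,245), (315,276) and (313,310), the stand at (280,190) and the gate from (270,352) to (331,414).

```bash
python3 - <<'E'
from h import *
np.set_printoptions(precision=4,suppress=True)
def cam(n):
    m=camera_model(n); return m,np.array(m["eye"]),rot(m["attitude"])
s,c=cam("side"),cam("scene")
for n,u,v,z,in[("cupA",358,158,.02),("cupB",333,181,.02),("b",315.5,242.5,.06),("b",314.5,274,.06),("b",313,309,.06),("stand",280,182,.045),("drifttop",279,156,.132),("gatehinge",269,350,.086),("gateend",330,410,.086),("big foot",304,177,0),("small",250,198,0),("jar",416,350,.08),("cover",441,432,.03)]:print(n,onz(s,u,v,z))
for n,u,v,z,in[("cupA",168.5,334,.02),("cupB",223.5,320,.02),("b",309,249,.06),("b",328,231.5,.06),("b",346,215,.06),("drifttop",287,294,.132),("stand",287.5,326,.045),("gateend",375,176,.086),("gatehinge",393,212,.086),("jar",306,172,.08)]:print(n,onz(c,u,v,z))
s=bot.observe();print(rot(s["eef_rot"]))
E
```

```text
cupA [ 0.4548 -0.3802  0.02  ]
cupB [ 0.5196 -0.2869  0.02  ]
b [ 0.5543 -0.04    0.06  ]
b [0.5529 0.048  0.06  ]
b [0.5523 0.136  0.06  ]
stand [ 0.6508 -0.2512  0.045 ]
drifttop [ 0.6478 -0.2454  0.132 ]
gatehinge [0.627  0.2461 0.086 ]
gateend [0.5143 0.3559 0.086 ]
big foot [ 0.5961 -0.3226  0.    ]
small [ 0.7284 -0.2386 -0.    ]
jar [0.3607 0.2332 0.08  ]
cover [0.3223 0.3631 0.03  ]
cupA [ 0.4531 -0.3782  0.02  ]
cupB [ 0.5166 -0.2861  0.02  ]
b [ 0.5539 -0.0296  0.06  ]
b [0.5522 0.0539 0.06  ]
b [0.5507 0.14   0.06  ]
drifttop [ 0.6508 -0.2464  0.132 ]
stand [ 0.6494 -0.2445  0.045 ]
gateend [0.5355 0.3142 0.086 ]
gatehinge [0.657  0.1845 0.086 ]
jar [0.3652 0.2316 0.08  ]
[[-0.8988  0.4384 -0.0006]
 [ 0.4384  0.8988 -0.0008]
 [ 0.0002 -0.001  -1.    ]]
```

```bash
python3 -m handwheel '[[100,0,0,0,0,0,-0.15],[100,0,0,0,0,0,-0.15],[100,0,0,0,0,0,-0.15],[100,0,0,0,0,0,-0.004],[100,0,0,0,0,0,0]]'
python3 -m handwheel '[[100,-26,-43,0,0,0,0],[100,-26,-43,0,0,0,0],[100,-26,-43,0,0,0,0],[100,-26,-43,0,0,0,0],[100,-26,-43,0,0,0,0],[100,-26,-43,0,0,0,0],[100,-26,-43,0,0,0,0],[100,-26,-43,0,0,0,0],[100,-26,-43,0,0,0,0],[100,-26,-43,0,0,0,0]]'
python3 -m handwheel '[[100,0,0,0,0,0,0],[100,0,0,0,0,0,0]]'
python3 - <<'E'
from h import *
np.set_printoptions(precision=4,suppress=True)
im,c=shot("wrist","w1.png"); print(c[1],c[2],bot.observe()["tool_pos"])
E
```

```text
clock: 0.65
tool_pos: [0.2411, 0.4943, 0.2311]
eef_rot: [-0.0, 0.002, 1.0, -0.0]
ft_force: [0.3, 0.1, -0.1]
width: 1.0
clock: 1.65
tool_pos: [0.5006, 0.0645, 0.2315]
eef_rot: [0.0, 0.002, 1.0, 0.0]
ft_force: [1.3, 1.4, -0.0]
width: 0.999
clock: 1.85
tool_pos: [0.5002, 0.0654, 0.2308]
eef_rot: [-0.001, 0.003, 1.0, 0.0]
ft_force: [-0.2, -0.0, 0.0]
width: 0.999
[0.4349 0.0665 0.3739] [[ 0.0063  0.9652  0.2615]
 [ 1.     -0.0061 -0.0016]
 [ 0.0001  0.2616 -0.9652]] [0.4997 0.0664 0.2311]
```

View pics/w1.png

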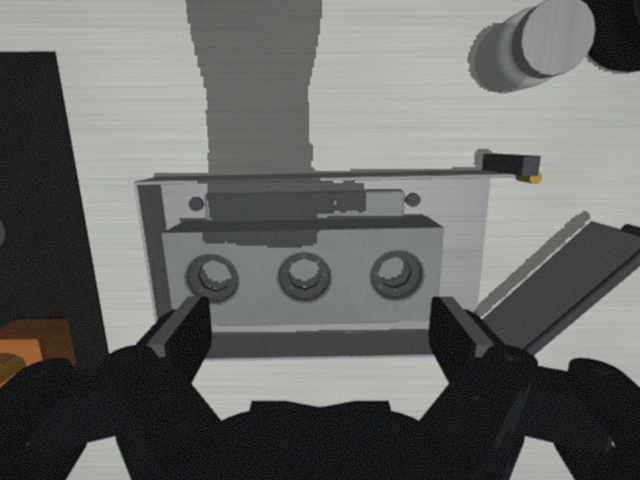

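The wrist view shows three empty bores at about (212,278), (304,277) and (397,274). The gate is open at right, and the jar and cover are at the top right. Next I fit the bore rims and move over the mat.

```bash
cat >> h.py <<'E'
from scipy.spatial import cKDTree
def ring(im,c,u,v,z,r,rmax=None,sign=0,n=72,it=4):
    """circle of radius ~r on plane z near pixel u,v: strongest radial edge per direction, then circle fit"""
    g=cv2.GaussianBlur(cv2.cvtColor(im,cv2.COLOR_RGB2GRAY),(3,3),0).astype(np.float32)
    p=onz(c,u,v,z)[:2]
    rs=np.arange(r-.006,r+.006,.0003)
    for k in range(it):
        P=[]
        for a in np.linspace(0,2*np.pi,n,endpoint=False):
            d=np.array([np.cos(a),np.sin(a)])
            q=np.array([proj(c,[*(p+d*x),z]) for x in rs],np.float32)
            l=cv2.remap(g,q[:,:1],q[:,1:],cv2.INTER_LINEAR).ravel()
            e=l[4:]-l[:-4]; e=np.abs(e) if sign==0 else sign*e
            j=e.argmax()
            if e[j]>8: P.append(p+d*rs[j+2])
        P=np.array(P)
        for _ in range(3):
            A=np.c_[2*P,np.ones(len(P))]; s=np.linalg.lstsq(A,(P**2).sum(1),rcond=None)[0]
            R0=np.sqrt(s[2]+s[0]**2+s[1]**2); res=np.abs(np.hypot(*(P-s[:2]).T)-R0)
            P=P[res<=max(np.percentile(res,80),.0004)]
        p=s[:2]
    return p,R0,len(P),res.mean()
E
python3 - <<'E'
from h import *
import pickle
np.set_printoptions(precision=4,suppress=True)
im=cv2.cvtColor(cv2.imread("pics/w1.png"),cv2.COLOR_BGR2RGB)
m=camera_model("wrist")
A=np.array([[ 0.0063,0.9652,0.2615],[1,-0.0061,-0.0016],[0.0001,0.2616,-0.9652]]);E=np.array([0.4349,0.0665,0.3739])
c=(m,E,A)
for u,v in((212,278),(304,277),(397,274)): print(ring(im,c,u,v,.06,.02425,sign=1),onz(c,u,v,.06))
for n,u,v in(("gate tip top",632,230),("gate hinge",530,350)):print(n,onz(c,u,v,.086))
E
python3 -m handwheel '[[100,0,-40,0,0,0,0],[100,0,-40,0,0,0,0],[100,0,-40,0,0,0,0],[100,0,-40,0,0,0,0],[100,0,-40,0,0,0,0],[100,0,-40,0,0,0,0],[100,0,-40,0,0,0,0],[100,0,-40,0,0,0,0],[100,0,0,0,0,0,0],[100,0,0,0,0,0,0]]'
python3 - <<'E'
from h import *
np.set_printoptions(precision=4,suppress=True)
im,c=shot("wrist","w2.png"); print(c[1],c[2],bot.observe()["tool_pos"])
for x,y in((.455,-.379),(.518,-.286)):
    u,v=proj(c,[x,y,.02]); print(u,v,ring(im,c,u,v,.02,.023,sign=-1))
    print(ring(im,c,u,v,.02,.016,sign=1))
E
```

```text
(array([ 0.5552, -0.0335]), np.float64(0.024291284190417237), 53, np.float64(0.00014183298916036434)) [ 0.5543 -0.0332  0.06  ]
(array([0.5539, 0.0513]), np.float64(0.024344768951760843), 58, np.float64(0.00014105306918321344)) [0.5539 0.0513 0.06  ]
(array([0.5527, 0.1358]), np.float64(0.024224734732507573), 65, np.float64(0.00013437466746697206)) [0.5515 0.1365 0.06  ]
gate tip top [0.505  0.3198 0.086 ]
gate hinge [0.6146 0.2528 0.086 ]
clock: 2.9
tool_pos: [0.5, -0.2526, 0.2312]
eef_rot: [-0.0, 0.0, 1.0, 0.0]
ft_force: [0.3, 0.5, -0.4]
width: 0.998
[ 0.4347 -0.2519  0.3742] [[ 0.0014  0.965   0.2623]
 [ 1.     -0.0014  0.0001]
 [ 0.0005  0.2623 -0.965 ]] [ 0.5001 -0.252   0.2314]
186.27668690372732 164.59199549054048 (array([ 0.4575, -0.3807]), np.float64(0.02277161911253386), 42, np.float64(0.00022372888961003583))
(array([ 0.4573, -0.3812]), np.float64(0.01587844227272211), 67, np.float64(0.00014247588015364407))
285.5384724842238 228.80724064800623 (array([ 0.5191, -0.2878]), np.float64(0.02386565508072458), 36, np.float64(0.0003890943184253838))
(array([ 0.5207, -0.2881]), np.float64(0.015778740222156383), 44, np.float64(0.0001493073479642626))
```

View pics/w2.png

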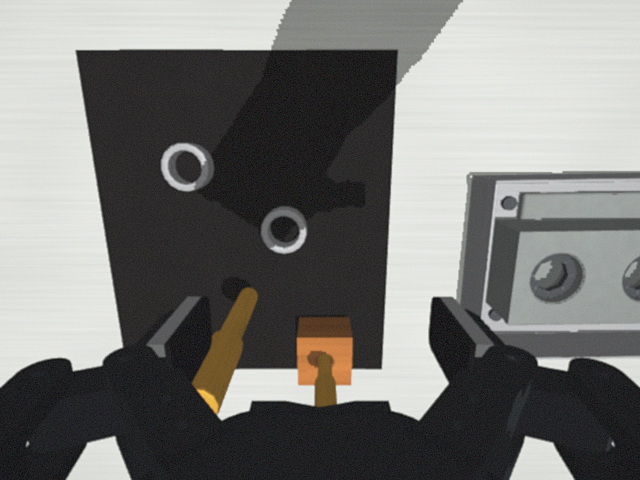

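Two cups lie at (187,166) and (284,230), and the stand hole with the middle drift is at (325,360). The big drift on its foot is at (235,290). I'll take cup A first, at about (0.457, -0.381).

```bash
python3 -m handwheel '[[100,14,-43,10,0,0,0],[100,14,-43,30,0,0,0],[100,14,-43,30,0,0,0],[100,0,0,30,0,0,0],[100,0,0,0,0,0,0],[100,0,0,0,0,0,0]]'
python3 - <<'E'
from h import *
np.set_printoptions(precision=4,suppress=True)
im,c=shot("wrist","w3.png"); print(bot.observe()["tool_pos"],bot.observe()["eef_rot"])
u,v=proj(c,[.457,-.381,.02]); print(u,v,ring(im,c,u,v,.02,.023,sign=-1))
print(ring(im,c,u,v,.02,.016,sign=1))
print("bigdrift top",[onz(c,207,400,z) for z in(.17,.2)])
E
```

```text
clock: 3.55
tool_pos: [0.4608, -0.374, 0.1368]
eef_rot: [-0.0, -0.001, 1.0, 0.0]
ft_force: [-1.1, 0.3, 0.5]
width: 1.004
[ 0.4613 -0.3745  0.1378] [ 0.0006 -0.001   1.     -0.0005]
309.2120115218389 229.27273373822797 (array([ 0.4561, -0.3809]), np.float64(0.023428457671412786), 36, np.float64(0.00027993476152023887))
(array([ 0.4547, -0.3807]), np.float64(0.013774110872515887), 36, np.float64(0.000305801766080772))
bigdrift top [array([ 0.4837, -0.4133,  0.17  ]), array([ 0.4596, -0.4024,  0.2   ])]
```

```bash
python3 - <<'E'
import cv2
im=cv2.imread("pics/w3.png")[150:310,230:390]
cv2.imwrite("pics/w3c.png",cv2.resize(im,None,fx=3,fy=3,interpolation=cv2.INTER_CUBIC))
E
```

```text
(no output)
```

View pics/w3c.png

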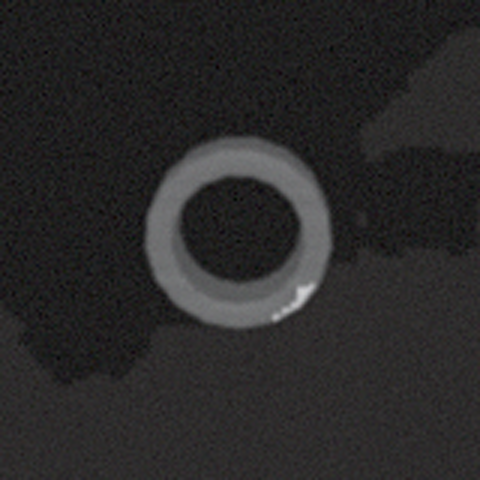

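The crop puts the cup's top-face centre at (309.5,229.7), which agrees with (0.457, -0.381).

```bash
python3 -m handwheel '[[100,4,-6.7,20,0,0,0],[100,0,0,30,0,0,0],[100,0,0,30,0,0,0],[100,0,0,25,0,0,0],[100,0,0,15,0,0,0],[100,0,0,5,0,0,0],[100,0,0,0,0,0,0],[100,0,0,0,0,0,0]]'
```

```text
clock: 4.4
tool_pos: [0.4572, -0.3827, 0.0128]
eef_rot: [0.001, -0.001, 1.0, -0.001]
ft_force: [0.7, -1.1, 0.7]
width: 1.001
```

```bash
python3 -m handwheel '[[100,0,1,6.5,0,0,0],[100,0,0,0,0,0,0],[45,0,0,0,0,0,0],[30,0,0,0,0,0,0],[20,0,0,0,0,0,0],[20,0,0,0,0,0,0],[20,0,0,0,0,0,0],[20,0,0,0,0,0,0],[20,0,0,0,0,0,0]]'; python3 -m handwheel '[[20,0,0,-10,0,0,0],[20,0,0,-30,0,0,0],[20,0,0,-40,0,0,0],[20,0,0,-40,0,0,0],[20,0,0,0,0,0,0],[20,0,0,0,0,0,0]]'
python3 - <<'E'
from h import *
shot("wrist","w4.png")
E
```

```text
clock: 5.3
tool_pos: [0.4562, -0.3816, 0.0052]
eef_rot: [0.0, -0.0, 1.0, -0.0]
ft_force: [-1.5, 1.7, 7.7]
width: 0.513
clock: 5.9
tool_pos: [0.4564, -0.3817, 0.1255]
eef_rot: [0.001, -0.0, 1.0, -0.001]
ft_force: [-0.9, -0.0, -2.4]
width: 0.51
```

View pics/w4.png

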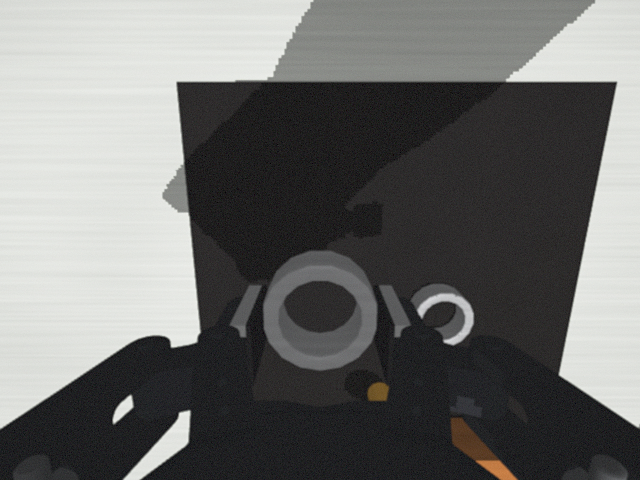

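```bash
python3 - <<'E'
import cv2
im=cv2.imread("pics/w4.png")[240:400,220:420]
im=cv2.convertScaleAbs(im,alpha=1.6,beta=20)
cv2.imwrite("pics/w4c.png",cv2.resize(im,None,fx=4,fy=3.75 if 0 else 3.7,interpolation=cv2.INTER_CUBIC))
E
```

```text
(no output)
```

View pics/w4c.png

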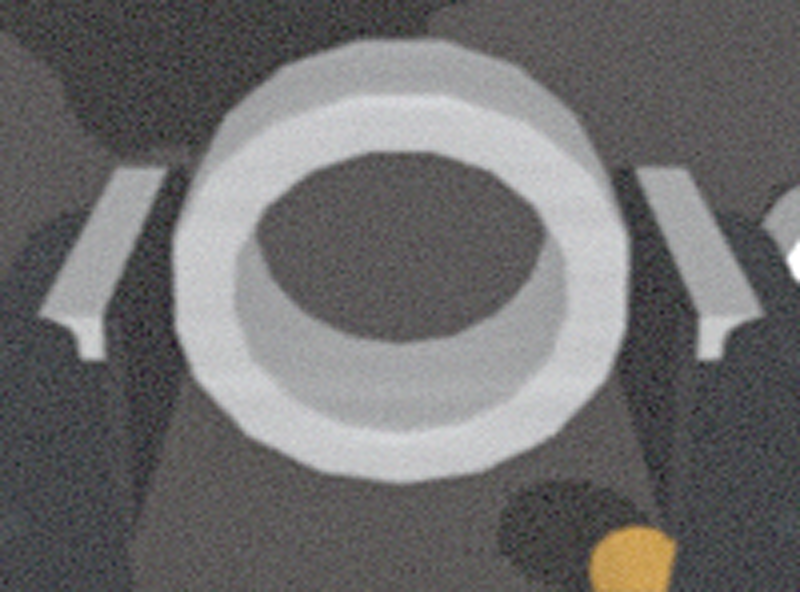

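The held cup is level, with its top centre at (320.4,317.8), so about 2 mm off the TCP in tool x by camera. Next I carry it toward bore 1 and take a relative measurement with the same camera.

```bash
python3 -m handwheel '[[20,-16,38,-5,0,0,0],[20,-16,39,-5,0,0,0],[20,-16,39,-5,0,0,0],[20,-16,39,-5,0,0,0],[20,-16,39,-5,0,0,0],[20,-16,39,-5,0,0,0],[20,-16,39,-5,0,0,0],[20,-16,39,-5,0,0,0],[20,-16,38,0,0,0,0],[20,0,0,0,0,0,0]]'
python3 -m handwheel '[[20,0,0,0,0,0,0],[20,0,0,0,0,0,0],[20,0,0,0,0,0,0]]'
cat >> h.py <<'E'
def tooloff(p):
    """world point -> tool coordinates in mm, now"""
    s=bot.observe(); return 1e3*(rot(s["eef_rot"]).T@(np.array(p)-np.array(s["tool_pos"])))
E
python3 - <<'E'
from h import *
np.set_printoptions(precision=2,suppress=True)
im,c=shot("wrist","w5.png"); print(bot.observe()["tool_pos"]*1e3)
for p in([.555,-.0335,.06],[.554,.0513,.06],[.5527,.136,.06]):
    u,v=proj(c,p); q=ring(im,c,u,v,.06,.02425,sign=1); print(u,v,q,tooloff([*q[0],.06]))
E
```

```text
clock: 6.95
tool_pos: [0.6006, -0.028, 0.1626]
eef_rot: [-0.001, -0.002, 1.0, 0.001]
ft_force: [0.0, -0.4, -2.2]
width: 0.51
clock: 7.25
tool_pos: [0.5996, -0.0335, 0.164]
eef_rot: [-0.001, 0.001, 1.0, 0.0]
ft_force: [-0.4, 0.4, -1.0]
width: 0.515
[599.75 -33.55 164.2 ]
318.5657318029906 174.54120523520257 (array([ 0.55, -0.03]), np.float64(0.023476365655626896), 36, np.float64(0.0003740247316252631)) [ 45.15   0.95 104.23]
445.34143820609097 172.77565656616605 (array([0.55, 0.05]), np.float64(0.024129725198112902), 54, np.float64(0.00014067725077639682)) [ 45.58  83.94 104.23]
572.3719645239654 170.5496230112782 (array([0.55, 0.14]), np.float64(0.024006948008248163), 69, np.float64(0.00011289996501115316)) [ 46.81 168.69 104.23]
```

View pics/w5.png

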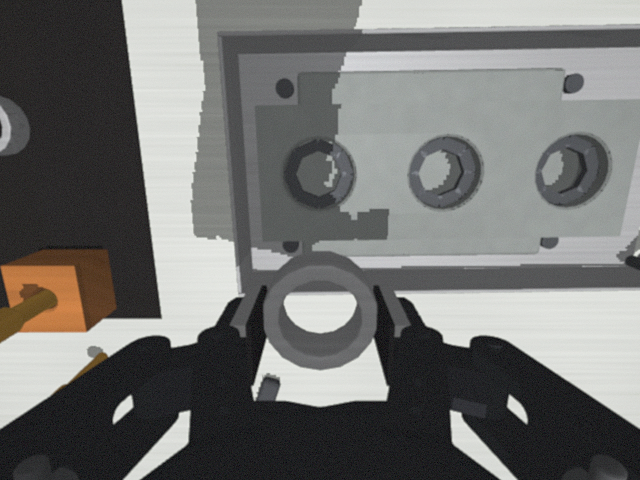

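Bore 2 is well lit at (446,172), while bore 1 lies partly in shadow, so this cup goes in bore 2. The shift is about (46.6, 82.8) mm, then down.

```bash
python3 -m handwheel '[[20,23.3,41.4,0,0,0,0],[20,23.3,41.4,0,0,0,0],[20,0,0,0,0,0,0],[20,0,0,40,0,0,0],[20,0,0,35,0,0,0],[20,0,0,10,0,0,0],[20,0,0,0,0,0,0],[20,0,0,0,0,0,0]]'
python3 -m handwheel '[[20,0,0,4,0,0,0],[20,0,0,4,0,0,0],[20,0,0,0,0,0,0],[20,0,0,0,0,0,0]]'
python3 -m handwheel '[[20,0,0,2,0,0,0],[20,0,0,2,0,0,0],[20,0,0,0,0,0,0],[20,0,0,0,0,0,0]]'
```

```text
clock: 8.1
tool_pos: [0.5544, 0.0498, 0.0808]
eef_rot: [0.001, 0.0, 1.0, -0.0]
ft_force: [-0.7, 0.0, -1.2]
width: 0.508
clock: 8.5
tool_pos: [0.5535, 0.0504, 0.0717]
eef_rot: [0.0, -0.0, 1.0, -0.0]
ft_force: [-0.4, -0.1, -0.5]
width: 0.51
clock: 8.9
tool_pos: [0.5535, 0.0504, 0.0674]
eef_rot: [-0.0, -0.0, 1.0, -0.0]
ft_force: [-0.1, 0.1, -0.9]
width: 0.51
```

```bash
python3 -m handwheel '[[20,0,0,2,0,0,0],[20,0,0,0,0,0,0],[20,0,0,0,0,0,0]]'; python3 -m handwheel '[[20,0,0,2,0,0,0],[20,0,0,0,0,0,0],[20,0,0,0,0,0,0]]'
```

```text
clock: 9.2
tool_pos: [0.5535, 0.0504, 0.0654]
eef_rot: [-0.0, -0.0, 1.0, -0.0]
ft_force: [-0.0, -0.5, -1.3]
width: 0.508
clock: 9.5
tool_pos: [0.5535, 0.0504, 0.0634]
eef_rot: [-0.0, -0.0, 1.0, 0.0]
ft_force: [0.3, 0.6, -1.3]
width: 0.511
```

```bash
python3 -m handwheel '[[20,0,0,2,0,0,0],[20,0,0,0,0,0,0],[20,0,0,0,0,0,0]]'; python3 -m handwheel '[[20,0,0,2,0,0,0],[20,0,0,0,0,0,0],[20,0,0,0,0,0,0]]'
```

```text
clock: 9.8
tool_pos: [0.5535, 0.0504, 0.0614]
eef_rot: [-0.0, -0.0, 1.0, -0.0]
ft_force: [0.8, 0.2, -1.4]
width: 0.511
clock: 10.1
tool_pos: [0.5535, 0.0504, 0.0594]
eef_rot: [-0.0, -0.0, 1.0, 0.0]
ft_force: [0.5, -0.7, -1.6]
width: 0.513
```

```bash
python3 -m handwheel '[[70,0,0,0,0,0,0],[70,0,0,0,0,0,0],[80,0,0,0,0,0,0],[100,0,0,-10,0,0,0],[100,0,0,-30,0,0,0],[100,0,0,-40,0,0,0],[100,0,0,-30,0,0,0],[100,0,0,0,0,0,0],[100,0,0,0,0,0,0]]'
python3 - <<'E'
from h import *
im,c=shot("wrist","w6.png"); 
cv2.imwrite("pics/w6c.png",cv2.resize(im[100:400,120:520,::-1],None,fx=2,fy=2))
u,v=proj(c,[.5535,.0505,.071]); print(u,v,ring(im,c,u,v,.071,.023),ring(im,c,u,v,.071,.016))
E
```

```text
clock: 11.0
tool_pos: [0.5538, 0.0504, 0.1706]
eef_rot: [0.001, -0.0, 1.0, -0.0]
ft_force: [-0.2, -0.2, -0.6]
width: 0.999
318.918033060197 239.72602815677564 (array([0.5543384 , 0.05116114]), np.float64(0.022312885398219108), 40, np.float64(0.00018227834234816424)) (array([0.54524874, 0.05140504]), np.float64(0.015909943960133604), 36, np.float64(0.0007763413136061011))
```

View pics/w6c.png

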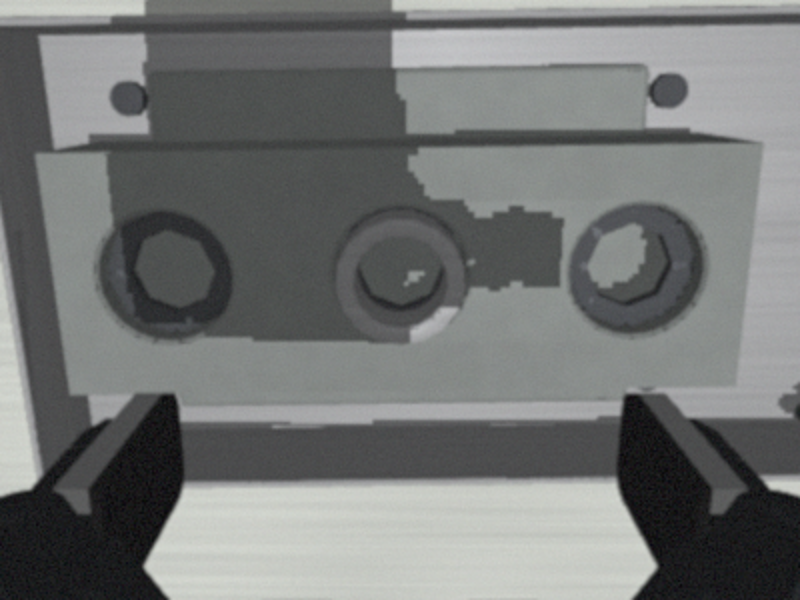

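The cup sits level in bore 2, seen in the middle of the crop. Now cup B.

```bash
python3 -m handwheel '[[100,6,-40,0,0,0,0],[100,6,-40,0,0,0,0],[100,6,-40,0,0,0,0],[100,6,-40,0,0,0,0],[100,6,-40,0,0,0,0],[100,4,-40,0,0,0,0],[100,0,-40,0,0,0,0],[100,0,-40,0,0,0,0],[100,0,-18,0,0,0,0],[100,0,0,0,0,0,0]]'
python3 -m handwheel '[[100,0,0,0,0,0,0],[100,0,0,0,0,0,0]]'
cat >> h.py <<'E'
def cup(im,c,p,z):
    """top-face ring: bright blob against dark mat near p -> top-face centre from outer left/right/bottom edges"""
    u,v=map(int,proj(c,[*p,z])); g=cv2.cvtColor(im,cv2.COLOR_RGB2GRAY)[v-60:v+60,u-60:u+60]
    return ring(im,c,u,v,z,.023,sign=-1),ring(im,c,u,v,z,.016,sign=-1 if 0 else 1)
E
python3 - <<'E'
from h import *
im,c=shot("wrist","w7.png"); print(bot.observe()["tool_pos"])
p=(.520,-.288); u,v=proj(c,[*p,.02]); print(u,v,cup(im,c,p,.02))
k=im[int(v)-60:int(v)+60,int(u)-80:int(u)+80,::-1]
cv2.imwrite("pics/w7c.png",cv2.resize(cv2.convertScaleAbs(k,alpha=1.5,beta=10),None,fx=4,fy=4,interpolation=cv2.INTER_CUBIC)); print(int(u)-80,int(v)-60)
E
```

```text
clock: 12.05
tool_pos: [0.5189, -0.2895, 0.1679]
eef_rot: [-0.001, 0.001, 1.0, 0.001]
ft_force: [0.2, -0.4, 0.7]
width: 1.0
clock: 12.25
tool_pos: [0.5195, -0.2862, 0.1692]
eef_rot: [-0.0, -0.001, 1.0, 0.0]
ft_force: [0.2, -0.4, -0.2]
width: 0.999
[ 0.51961439 -0.2862028   0.1694605 ]
316.5846455355769 225.4268160136078 ((array([ 0.51953073, -0.28823725]), np.float64(0.02330445532353044), 41, np.float64(0.00021891533987911089)), (array([ 0.52069552, -0.28808676]), np.float64(0.015844088702240595), 41, np.float64(0.00016922864045435768)))
236 165
```

View pics/w7c.png

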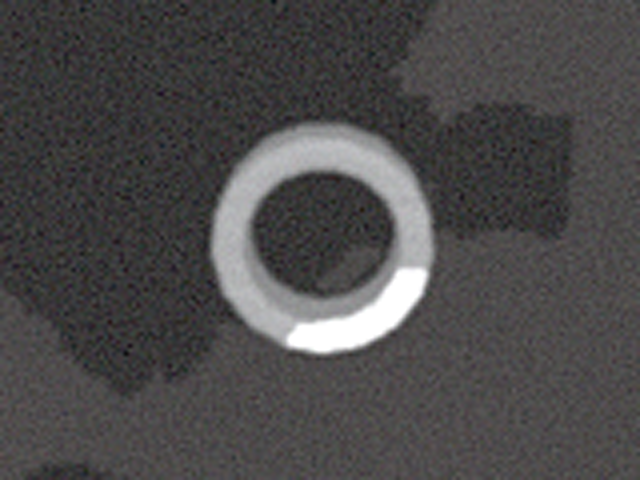

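```bash
python3 -m handwheel '[[100,-0.5,-2.5,40,0,0,0],[100,0,0,40,0,0,0],[100,0,0,40,0,0,0],[100,0,0,30,0,0,0],[100,0,0,6,0,0,0],[100,0,0,0,0,0,0],[100,0,0,0,0,0,0]]'
```

```text
clock: 13.0
tool_pos: [0.5211, -0.2903, 0.0153]
eef_rot: [0.001, -0.0, 1.0, -0.001]
ft_force: [-0.3, 0.3, -0.0]
width: 0.997
```

```bash
python3 -m handwheel '[[100,0,0.5,9.5,0,0,0],[100,0,0,0,0,0,0],[45,0,0,0,0,0,0],[30,0,0,0,0,0,0],[20,0,0,0,0,0,0],[20,0,0,0,0,0,0],[20,0,0,0,0,0,0],[20,0,0,0,0,0,0],[20,0,0,0,0,0,0]]'; python3 -m handwheel '[[20,0,0,-10,0,0,0],[20,0,0,-30,0,0,0],[20,0,0,-40,0,0,0],[20,0,0,-40,0,0,0],[20,0,0,-40,0,0,0],[20,0,0,0,0,0,0]]'
```

```text
clock: 13.9
tool_pos: [0.5202, -0.2898, 0.0049]
eef_rot: [0.0, -0.0, 1.0, -0.0]
ft_force: [-1.7, 1.0, 6.9]
width: 0.512
clock: 14.5
tool_pos: [0.5219, -0.2909, 0.1703]
eef_rot: [0.004, -0.0, 1.0, -0.003]
ft_force: [0.6, -0.9, -0.9]
width: 0.515
```

```bash
python3 -m handwheel '[[20,-5,43,0,0,0,0],[20,-5,43,0,0,0,0],[20,-15,43,0,0,0,0],[20,-20,43,0,0,0,0],[20,-20,43,0,0,0,0],[20,-14,41,0,0,0,0],[20,0,0,0,0,0,0],[20,0,0,0,0,0,0],[20,0,0,0,0,0,0]]'
python3 - <<'E'
from h import *
np.set_printoptions(precision=2,suppress=True)
im,c=shot("wrist","w8.png"); print(bot.observe()["tool_pos"]*1e3,bot.observe()["eef_rot"])
for p in([.555,-.0335,.06],[.5527,.136,.06]):
    u,v=proj(c,p); q=ring(im,c,u,v,.06,.02425,sign=1); print(u,v,q[0]*1e3,q[1:],tooloff([*q[0],.06]))
k=im[240:400,220:420]; a=im[130:230,270:370]
cv2.imwrite("pics/w8c.png",cv2.resize(cv2.convertScaleAbs(np.vstack([np.pad(a,((0,0),(0,100),(0,0))),k])[:,:,::-1],alpha=1.5,beta=15),None,fx=3,fy=2.3,interpolation=cv2.INTER_CUBIC))
E
```

```text
clock: 15.4
tool_pos: [0.5986, -0.0342, 0.1637]
eef_rot: [-0.0, 0.0, 1.0, -0.0]
ft_force: [0.2, -1.0, -1.1]
width: 0.514
[598.61 -34.6  163.82] [-0.  0.  1. -0.]
319.79979226500734 176.0079376148331 [554.74 -32.34] (np.float64(0.023336853544354916), 36, np.float64(0.00038253327473374753)) [ 43.82   2.24 103.85]
573.6125448524031 172.29915063749928 [553.06 135.16] (np.float64(0.024003049197974184), 68, np.float64(9.444076398183145e-05)) [ 45.66 169.73 103.82]
```

View pics/w8c.png

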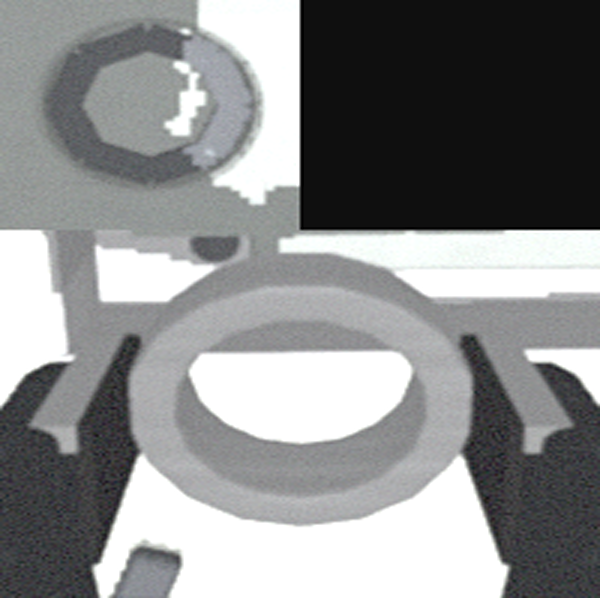

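```bash
python3 -m handwheel '[[20,21.9,-0.4,0,0,0,0],[20,21.9,0,0,0,0,0],[20,0,0,0,0,0,0],[20,0,0,40,0,0,0],[20,0,0,40,0,0,0],[20,0,0,10,0,0,0],[20,0,0,0,0,0,0],[20,0,0,0,0,0,0]]'
python3 -m handwheel '[[20,0,0,4,0,0,0],[20,0,0,0,0,0,0],[20,0,0,0,0,0,0]]'
python3 -m handwheel '[[20,0,0,2,0,0,0],[20,0,0,0,0,0,0],[20,0,0,0,0,0,0]]'
```

```text
clock: 16.25
tool_pos: [0.5562, -0.0346, 0.0754]
eef_rot: [0.001, 0.0, 1.0, -0.0]
ft_force: [1.1, 0.5, -1.2]
width: 0.516
clock: 16.55
tool_pos: [0.5556, -0.034, 0.0707]
eef_rot: [0.001, -0.0, 1.0, -0.0]
ft_force: [0.0, 0.1, -1.7]
width: 0.514
clock: 16.85
tool_pos: [0.5552, -0.034, 0.068]
eef_rot: [-0.0, -0.0, 1.0, 0.0]
ft_force: [-0.7, -0.1, -1.8]
width: 0.513
```

```bash
python3 -m handwheel '[[20,0,-0.6,2,0,0,0],[20,0,0,0,0,0,0],[20,0,0,0,0,0,0]]'
python3 -m handwheel '[[20,0,0,2,0,0,0],[20,0,0,0,0,0,0],[20,0,0,0,0,0,0]]'
python3 -m handwheel '[[20,0,0,2,0,0,0],[20,0,0,0,0,0,0],[20,0,0,0,0,0,0]]'
python3 -m handwheel '[[20,0,0,2,0,0,0],[20,0,0,0,0,0,0],[20,0,0,0,0,0,0]]'
```

```text
clock: 17.15
tool_pos: [0.5552, -0.0346, 0.0659]
eef_rot: [-0.0, -0.0, 1.0, 0.0]
ft_force: [0.9, -0.4, -1.1]
width: 0.511
clock: 17.45
tool_pos: [0.5552, -0.0346, 0.0639]
eef_rot: [-0.0, -0.0, 1.0, 0.0]
ft_force: [-0.6, -0.6, -0.6]
width: 0.515
clock: 17.75
tool_pos: [0.5552, -0.0346, 0.0619]
eef_rot: [-0.0, -0.0, 1.0, -0.0]
ft_force: [-0.1, -0.2, -1.2]
width: 0.512
clock: 18.05
tool_pos: [0.5552, -0.0346, 0.0599]
eef_rot: [-0.0, -0.0, 1.0, 0.0]
ft_force: [0.4, -0.3, -0.7]
width: 0.514
```

```bash
python3 -m handwheel '[[70,0,0,0,0,0,0],[70,0,0,0,0,0,0],[80,0,0,0,0,0,0],[100,0,0,-10,0,0,0],[100,0,0,-30,0,0,0],[100,0,0,-45,0,0,0],[100,0,0,-45,0,0,0],[100,0,0,-45,0,0,0],[100,0,0,0,0,0,0]]'
python3 - <<'E'
from h import *
im,c=shot("wrist","w9.png"); print(bot.observe()["tool_pos"])
a=im[150:350,200:500,::-1]
cv2.imwrite("pics/w9c.png",cv2.resize(cv2.convertScaleAbs(a,alpha=1.4,beta=10),None,fx=2,fy=2,interpolation=cv2.INTER_CUBIC))
E
python3 -m handwheel '[[100,-10,-40,0,0,0,0],[100,-10,-40,0,0,0,0],[100,-10,-40,0,0,0,0],[100,-10,-40,0,0,0,0],[100,-10,-40,0,0,0,0],[100,0,-11,0,0,0,0],[100,0,0,0,0,0,0],[100,0,0,0,0,0,0],[100,0,0,0,0,0,0]]'
python3 - <<'E'
from h import *
im,c=shot("wrist","w10.png"); print(bot.observe()["tool_pos"])
print(proj(c,[.65,-.246,.132]),proj(c,[.65,-.246,.045]))
cv2.imwrite("pics/w10c.png",cv2.resize(im[130:430,120:520,::-1],None,fx=2,fy=2,interpolation=cv2.INTER_CUBIC))
E
```

```text
clock: 18.95
tool_pos: [0.5571, -0.0349, 0.2422]
eef_rot: [0.005, -0.0, 1.0, -0.001]
ft_force: [1.2, 0.4, 0.2]
width: 1.002
[ 0.55637921 -0.03483427  0.23901757]
clock: 19.9
tool_pos: [0.6051, -0.244, 0.2353]
eef_rot: [-0.0, -0.001, 1.0, 0.0]
ft_force: [-0.0, 0.9, -0.0]
width: 0.993
[ 0.60517913 -0.24404953  0.23545891]
(np.float64(316.0196179602004), np.float64(298.29939917260293)) (np.float64(316.90453391856994), np.float64(260.9175787171292))
```

View pics/w10c.png

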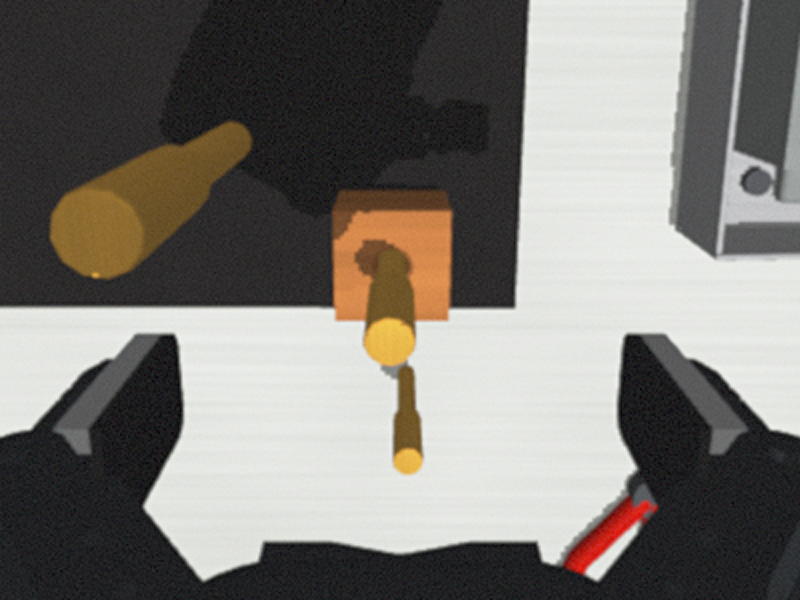

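The drift's top is at (314.5,300.5) full-frame and upright, with the stand top at (316,262). The target is about (0.652, -0.248).

```bash
python3 -m handwheel '[[100,-23,-4.3,0,0,0,0],[100,-23.6,0,0,0,0,0],[100,0,0,10,0,0,0],[100,0,0,40,0,0,0],[100,0,0,40,0,0,0],[100,0,0,40,0,0,0],[100,0,0,10,0,0,0],[100,0,0,0,0,0,0],[100,0,0,0,0,0,0],[100,0,0,0,0,0,0]]'
```

```text
clock: 20.95
tool_pos: [0.6529, -0.2503, 0.0976]
eef_rot: [0.002, -0.0, 1.0, -0.001]
ft_force: [-0.4, -0.1, -0.4]
width: 0.998
```

View pics/w9c.png

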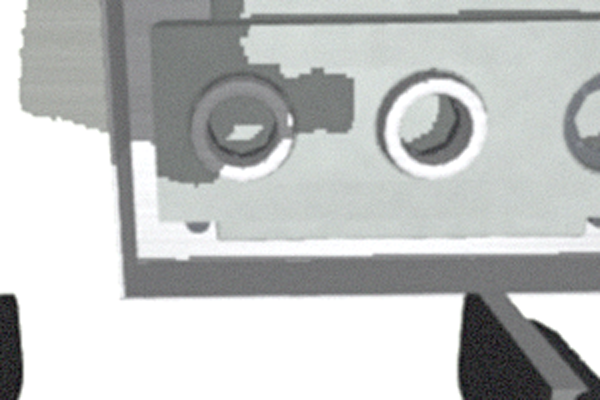

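Both cups sit square in bores 1 and 2. Now I grip the drift.

```bash
python3 -m handwheel '[[100,0,1.3,10,0,0,0],[100,0,0,0,0,0,0],[60,0,0,0,0,0,0],[40,0,0,0,0,0,0],[10,0,0,0,0,0,0],[5,0,0,0,0,0,0],[5,0,0,0,0,0,0],[5,0,0,0,0,0,0],[5,0,0,0,0,0,0],[5,0,0,0,0,0,0]]'; python3 -m handwheel '[[5,0,0,0,0,0,0],[5,0,0,0,0,0,0]]'
```

```text
clock: 21.95
tool_pos: [0.652, -0.2485, 0.0852]
eef_rot: [0.0, -0.0, 1.0, -0.0]
ft_force: [0.3, 1.3, 3.1]
width: 0.219
clock: 22.15
tool_pos: [0.652, -0.2485, 0.0852]
eef_rot: [0.0, -0.0, 1.0, -0.0]
ft_force: [-0.1, 1.5, 4.7]
width: 0.221
```

```bash
python3 -m handwheel '[[5,0,0,-10,0,0,0],[5,0,0,-25,0,0,0],[5,0,0,-40,0,0,0],[5,0,0,-40,0,0,0],[5,0,0,-15,0,0,0],[5,0,0,0,0,0,0],[5,0,0,0,0,0,0]]'
python3 - <<'E'
from h import *
im,c=shot("wrist","w11.png"); print(bot.observe()["tool_pos"],bot.observe()["ft_force"])
p=bot.observe()["tool_pos"]
for dz in(.078,): print(proj(c,[p[0],p[1],p[2]-dz]))
cv2.imwrite("pics/w11c.png",cv2.resize(im[130:430,120:520,::-1],None,fx=2,fy=2,interpolation=cv2.INTER_CUBIC))
E
```

```text
clock: 22.85
tool_pos: [0.6516, -0.2486, 0.2141]
eef_rot: [-0.001, -0.0, 1.0, 0.0]
ft_force: [-1.0, -0.3, -2.8]
width: 0.221
[ 0.65135555 -0.24843645  0.21328016] [ 0.40769193 -0.15987659 -2.12981053]
(np.float64(318.83536643016487), np.float64(248.71842732415087))
```

View pics/w11c.png

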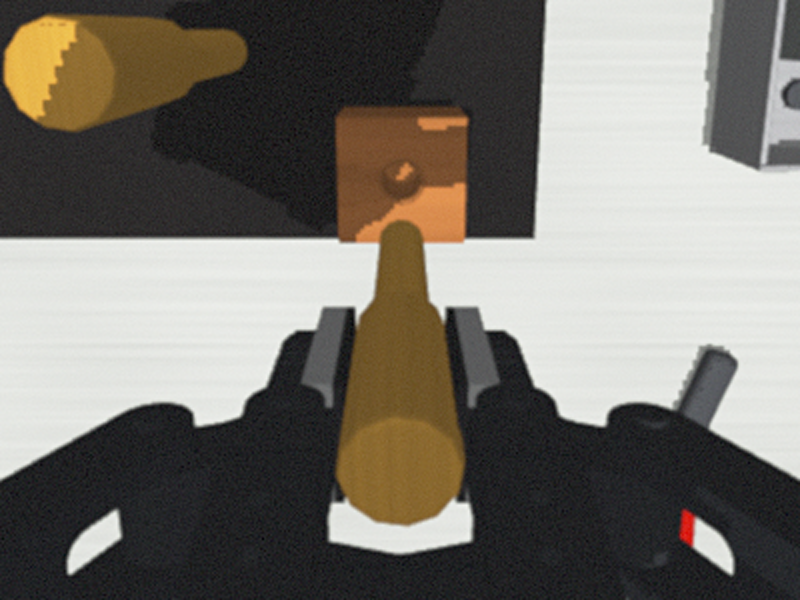

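The drift hangs straight: foot at (321,251), hole at (321,220). By camera the tip is about (+1.7, +1.3) mm from the TCP, the same bias as seen for the cups. I move over bore 2.

```bash
python3 -m handwheel '[[5,12.4,37.3,0,0,0,0],[5,12.4,37.3,0,0,0,0],[5,12.4,37.3,0,0,0,0],[5,12.4,37.3,0,0,0,0],[5,12.4,37.3,0,0,0,0],[5,12.4,37.3,0,0,0,0],[5,12.4,37.3,0,0,0,0],[5,12.4,37.3,0,0,0,0],[5,-18,0,10,0,0,0],[5,0,0,20,0,0,0]]'
python3 -m handwheel '[[5,0,0,0,0,0,0],[5,0,0,0,0,0,0],[5,0,0,0,0,0,0]]'
python3 - <<'E'
from h import *
im,c=shot("wrist","w12.png"); p=bot.observe()["tool_pos"];print(p)
cv2.imwrite("pics/w12c.png",cv2.resize(im[130:330,180:480,::-1],None,fx=2.6,fy=2.6,interpolation=cv2.INTER_CUBIC))
E
```

```text
clock: 23.9
tool_pos: [0.5716, 0.0511, 0.1844]
eef_rot: [0.001, -0.001, 1.0, -0.0]
ft_force: [0.8, -0.1, -2.9]
width: 0.223
clock: 24.2
tool_pos: [0.5706, 0.0495, 0.1853]
eef_rot: [-0.0, 0.0, 1.0, 0.0]
ft_force: [0.6, -0.6, -2.3]
width: 0.221
[0.57070841 0.04949604 0.18555622]
```

View pics/w12c.png

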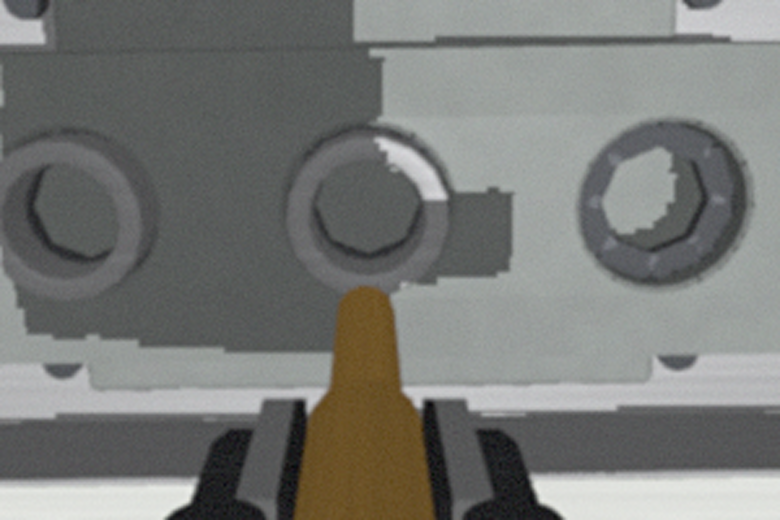

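The foot lines up with bore 2's +x side. Now I descend for the first tap.

```bash
python3 -m handwheel '[[5,0,0,20,0,0,0],[5,0,0,13,0,0,0],[5,0,0,0,0,0,0],[5,0,0,0,0,0,0]]'
python3 -m handwheel '[[5,0,0,1.5,0,0,0],[5,0,0,0,0,0,0],[5,0,0,0,0,0,0]]'
python3 -m handwheel '[[5,0,0,1.5,0,0,0],[5,0,0,0,0,0,0],[5,0,0,0,0,0,0]]'
```

```text
clock: 24.65
tool_pos: [0.5708, 0.0496, 0.1528]
eef_rot: [0.0, 0.0, 1.0, -0.0]
ft_force: [0.6, 0.1, -2.8]
width: 0.214
clock: 24.95
tool_pos: [0.5708, 0.0498, 0.151]
eef_rot: [0.0, -0.0, 1.0, 0.0]
ft_force: [-0.5, 0.5, -2.4]
width: 0.216
clock: 25.25
tool_pos: [0.5707, 0.0498, 0.1492]
eef_rot: [0.0, -0.0, 1.0, -0.0]
ft_force: [0.8, -0.2, -0.5]
width: 0.22
```

```bash
python3 -m handwheel '[[5,0,0,1,0,0,0],[5,0,0,0,0,0,0],[5,0,0,0,0,0,0]]'
python3 -m handwheel '[[5,0,0,1,0,0,0],[5,0,0,0,0,0,0],[5,0,0,0,0,0,0]]'
```

```text
clock: 25.55
tool_pos: [0.5711, 0.0497, 0.1487]
eef_rot: [0.001, -0.0, 1.0, -0.0]
ft_force: [1.2, 0.5, 5.6]
width: 0.22
clock: 25.85
tool_pos: [0.5713, 0.0498, 0.1479]
eef_rot: [0.001, -0.0, 1.0, -0.0]
ft_force: [0.7, -0.7, 5.9]
width: 0.217
```

Contact is at TCP z of about 0.149, and the side gives at about 8 N as stated. Going round at level 1.

```bash
python3 -m handwheel '[[5,0,0,1,0,0,0],[5,0,0,0,0,0,0],[5,0,0,-6,0,0,0],[5,37,0,0,0,0,0],[5,0,0,0,0,0,0],[5,0,0,3,0,0,0],[5,0,0,1,0,0,0],[5,0,0,2,0,0,0],[5,0,0,0,0,0,0],[5,0,0,0,0,0,0]]'
python3 -m handwheel '[[5,0,0,-6,0,0,0],[5,-18.5,18.5,0,0,0,0],[5,0,0,0,0,0,0],[5,0,0,3,0,0,0],[5,0,0,1,0,0,0],[5,0,0,2,0,0,0],[5,0,0,0,0,0,0],[5,0,0,0,0,0,0]]'
python3 -m handwheel '[[5,0,0,-6,0,0,0],[5,0,-37,0,0,0,0],[5,0,0,0,0,0,0],[5,0,0,3,0,0,0],[5,0,0,1,0,0,0],[5,0,0,2,0,0,0],[5,0,0,0,0,0,0],[5,0,0,0,0,0,0]]'
```

```text
clock: 26.85
tool_pos: [0.5338, 0.0498, 0.1462]
eef_rot: [-0.0, -0.0, 1.0, -0.0]
ft_force: [-4.6, -0.6, 6.9]
width: 0.22
clock: 27.65
tool_pos: [0.552, 0.0681, 0.1462]
eef_rot: [0.0, 0.0, 1.0, 0.0]
ft_force: [-0.5, 1.7, 0.4]
width: 0.217
clock: 28.45
tool_pos: [0.5521, 0.0317, 0.146]
eef_rot: [0.0, -0.0, 1.0, -0.0]
ft_force: [0.2, -0.3, 0.3]
width: 0.215
```

```bash
python3 -m handwheel '[[5,0,0,-6,0,0,0],[5,-18.5,18.5,0,0,0,0],[5,0,0,0,0,0,0],[5,0,0,4,0,0,0],[5,0,0,2,0,0,0],[5,0,0,2.4,0,0,0],[5,0,0,0,0,0,0],[5,0,0,0,0,0,0]]'
python3 -m handwheel '[[5,0,0,-6,0,0,0],[5,37,0,0,0,0,0],[5,0,0,0,0,0,0],[5,0,0,3,0,0,0],[5,0,0,1,0,0,0],[5,0,0,2,0,0,0],[5,0,0,0,0,0,0],[5,0,0,0,0,0,0]]'
python3 -m handwheel '[[5,0,0,-6,0,0,0],[5,-18.5,18.5,0,0,0,0],[5,0,0,0,0,0,0],[5,0,0,3,0,0,0],[5,0,0,1,0,0,0],[5,0,0,2,0,0,0],[5,0,0,0,0,0,0],[5,0,0,0,0,0,0]]'
python3 -m handwheel '[[5,0,0,-6,0,0,0],[5,0,-37,0,0,0,0],[5,0,0,0,0,0,0],[5,0,0,3,0,0,0],[5,0,0,1,0,0,0],[5,0,0,2,0,0,0],[5,0,0,0,0,0,0],[5,0,0,0,0,0,0]]'
```

```text
clock: 29.25
tool_pos: [0.5709, 0.0495, 0.1443]
eef_rot: [0.001, 0.0, 1.0, 0.0]
ft_force: [1.0, 0.9, 5.2]
width: 0.217
clock: 30.05
tool_pos: [0.5338, 0.0497, 0.1438]
eef_rot: [-0.0, -0.0, 1.0, -0.0]
ft_force: [-3.4, -0.1, 5.3]
width: 0.22
clock: 30.85
tool_pos: [0.5519, 0.0681, 0.1437]
eef_rot: [0.0, 0.0, 1.0, 0.0]
ft_force: [-0.0, 0.8, -0.6]
width: 0.219
clock: 31.65
tool_pos: [0.5521, 0.0317, 0.1436]
eef_rot: [-0.0, -0.0, 1.0, 0.0]
ft_force: [-1.0, 0.6, -1.4]
width: 0.218
```

```bash
python3 -m handwheel '[[5,0,0,-6,0,0,0],[5,-18.5,18.5,0,0,0,0],[5,0,0,0,0,0,0],[5,0,0,4,0,0,0],[5,0,0,2,0,0,0],[5,0,0,2.4,0,0,0],[5,0,0,0,0,0,0],[5,0,0,0,0,0,0]]'
python3 -m handwheel '[[5,0,0,-6,0,0,0],[5,37,0,0,0,0,0],[5,0,0,0,0,0,0],[5,0,0,3,0,0,0],[5,0,0,1,0,0,0],[5,0,0,2,0,0,0],[5,0,0,0,0,0,0],[5,0,0,0,0,0,0]]'
python3 -m handwheel '[[5,0,0,-6,0,0,0],[5,-18.5,18.5,0,0,0,0],[5,0,0,0,0,0,0],[5,0,0,3,0,0,0],[5,0,0,1,0,0,0],[5,0,0,2,0,0,0],[5,0,0,0,0,0,0],[5,0,0,0,0,0,0]]'
python3 -m handwheel '[[5,0,0,-6,0,0,0],[5,0,-37,0,0,0,0],[5,0,0,0,0,0,0],[5,0,0,3,0,0,0],[5,0,0,1,0,0,0],[5,0,0,2,0,0,0],[5,0,0,0,0,0,0],[5,0,0,0,0,0,0]]'
```

```text
clock: 32.45
tool_pos: [0.5708, 0.0495, 0.1419]
eef_rot: [0.001, 0.0, 1.0, 0.0]
ft_force: [0.2, 0.5, 5.2]
width: 0.214
clock: 33.25
tool_pos: [0.5338, 0.0497, 0.1413]
eef_rot: [-0.0, -0.0, 1.0, -0.0]
ft_force: [-4.0, 0.5, 6.1]
width: 0.213
clock: 34.05
tool_pos: [0.552, 0.0681, 0.1413]
eef_rot: [0.0, 0.0, 1.0, -0.0]
ft_force: [-0.6, 0.3, -1.3]
width: 0.212
clock: 34.85
tool_pos: [0.5521, 0.0317, 0.1412]
eef_rot: [-0.0, -0.0, 1.0, 0.0]
ft_force: [0.2, 0.7, -1.3]
width: 0.213
```

```bash
python3 -m handwheel '[[5,0,0,-6,0,0,0],[5,-18.5,18.5,0,0,0,0],[5,0,0,0,0,0,0],[5,0,0,4,0,0,0],[5,0,0,2,0,0,0],[5,0,0,2.2,0,0,0],[5,0,0,0,0,0,0],[5,0,0,0,0,0,0]]'
python3 -m handwheel '[[5,0,0,-6,0,0,0],[5,37,0,0,0,0,0],[5,0,0,0,0,0,0],[5,0,0,3,0,0,0],[5,0,0,1,0,0,0],[5,0,0,2,0,0,0],[5,0,0,0,0,0,0],[5,0,0,0,0,0,0]]'
python3 -m handwheel '[[5,0,0,-6,0,0,0],[5,-18.5,18.5,0,0,0,0],[5,0,0,0,0,0,0],[5,0,0,3,0,0,0],[5,0,0,1,0,0,0],[5,0,0,2,0,0,0],[5,0,0,0,0,0,0],[5,0,0,0,0,0,0]]'
python3 -m handwheel '[[5,0,0,-6,0,0,0],[5,0,-37,0,0,0,0],[5,0,0,0,0,0,0],[5,0,0,3,0,0,0],[5,0,0,1,0,0,0],[5,0,0,2,0,0,0],[5,0,0,0,0,0,0],[5,0,0,0,0,0,0]]'
```

```text
clock: 35.65
tool_pos: [0.5708, 0.0495, 0.1397]
eef_rot: [0.001, 0.0, 1.0, 0.0]
ft_force: [0.9, 1.4, 4.7]
width: 0.217
clock: 36.45
tool_pos: [0.5338, 0.0497, 0.1391]
eef_rot: [-0.0, -0.0, 1.0, -0.0]
ft_force: [-2.7, -0.1, 4.5]
width: 0.219
clock: 37.25
tool_pos: [0.552, 0.0681, 0.1391]
eef_rot: [0.0, 0.0, 1.0, 0.0]
ft_force: [0.1, 0.5, -0.2]
width: 0.218
clock: 38.05
tool_pos: [0.552, 0.0317, 0.139]
eef_rot: [-0.0, -0.0, 1.0, 0.0]
ft_force: [-0.7, -0.7, -0.7]
width: 0.22
```

```bash
python3 -m handwheel '[[5,0,0,-6,0,0,0],[5,-18.5,18.5,0,0,0,0],[5,0,0,0,0,0,0],[5,0,0,4,0,0,0],[5,0,0,2,0,0,0],[5,0,0,2,0,0,0],[5,0,0,0,0,0,0],[5,0,0,0,0,0,0]]'
python3 -m handwheel '[[5,0,0,-6,0,0,0],[5,37,0,0,0,0,0],[5,0,0,0,0,0,0],[5,0,0,3,0,0,0],[5,0,0,1,0,0,0],[5,0,0,2,0,0,0],[5,0,0,0,0,0,0],[5,0,0,0,0,0,0]]'
python3 -m handwheel '[[5,0,0,-6,0,0,0],[5,-18.5,18.5,0,0,0,0],[5,0,0,0,0,0,0],[5,0,0,3,0,0,0],[5,0,0,1,0,0,0],[5,0,0,2,0,0,0],[5,0,0,0,0,0,0],[5,0,0,0,0,0,0]]'
python3 -m handwheel '[[5,0,0,-6,0,0,0],[5,0,-37,0,0,0,0],[5,0,0,0,0,0,0],[5,0,0,3,0,0,0],[5,0,0,1,0,0,0],[5,0,0,2,0,0,0],[5,0,0,0,0,0,0],[5,0,0,0,0,0,0]]'
```

```text
clock: 38.85
tool_pos: [0.5707, 0.0495, 0.1381]
eef_rot: [0.001, 0.0, 1.0, 0.0]
ft_force: [-0.7, -0.2, 6.3]
width: 0.218
clock: 39.65
tool_pos: [0.5343, 0.0496, 0.1381]
eef_rot: [0.001, -0.0, 1.0, -0.0]
ft_force: [-3.0, -1.0, 11.4]
width: 0.213
clock: 40.45
tool_pos: [0.552, 0.068, 0.138]
eef_rot: [0.001, 0.0, 1.0, 0.0]
ft_force: [-2.2, 0.5, 8.0]
width: 0.216
clock: 41.25
tool_pos: [0.5523, 0.0317, 0.1381]
eef_rot: [0.001, -0.0, 1.0, -0.0]
ft_force: [-2.3, -1.2, 8.7]
width: 0.215
```

It stops at 0.138, as predicted for flush. One firmer confirming round.

```bash
python3 -m handwheel '[[5,0,0,-6,0,0,0],[5,-18.5,18.5,0,0,0,0],[5,0,0,0,0,0,0],[5,0,0,4,0,0,0],[5,0,0,2,0,0,0],[5,0,0,1.5,0,0,0],[5,0,0,0,0,0,0],[5,0,0,0,0,0,0]]'
python3 -m handwheel '[[5,0,0,-6,0,0,0],[5,37,0,0,0,0,0],[5,0,0,0,0,0,0],[5,0,0,3,0,0,0],[5,0,0,1,0,0,0],[5,0,0,2,0,0,0],[5,0,0,0,0,0,0],[5,0,0,0,0,0,0]]'
python3 -m handwheel '[[5,0,0,-6,0,0,0],[5,-18.5,18.5,0,0,0,0],[5,0,0,0,0,0,0],[5,0,0,3,0,0,0],[5,0,0,1,0,0,0],[5,0,0,2,0,0,0],[5,0,0,0,0,0,0],[5,0,0,0,0,0,0]]'
python3 -m handwheel '[[5,0,0,-6,0,0,0],[5,0,-37,0,0,0,0],[5,0,0,0,0,0,0],[5,0,0,3,0,0,0],[5,0,0,1,0,0,0],[5,0,0,2,0,0,0],[5,0,0,0,0,0,0],[5,0,0,0,0,0,0]]'
```

```text
clock: 42.05
tool_pos: [0.5713, 0.0499, 0.1377]
eef_rot: [0.002, -0.0, 1.0, 0.0]
ft_force: [-0.6, 2.5, 15.7]
width: 0.217
clock: 42.85
tool_pos: [0.5356, 0.0496, 0.1376]
eef_rot: [0.002, -0.0, 1.0, -0.0]
ft_force: [-1.8, 0.0, 17.8]
width: 0.225
clock: 43.65
tool_pos: [0.5528, 0.0682, 0.1376]
eef_rot: [0.002, -0.0, 1.0, 0.0]
ft_force: [-2.6, 1.9, 16.5]
width: 0.218
clock: 44.45
tool_pos: [0.5527, 0.0311, 0.1376]
eef_rot: [0.002, -0.0, 1.0, -0.001]
ft_force: [-2.6, -3.4, 18.8]
width: 0.216
```

Bore 2's cup is solid on all four sides. On to bore 1.

```bash
python3 -m handwheel '[[5,0,0,-10,0,0,0],[5,0,0,-20,0,0,0],[5,-10,-34,0,0,0,0],[5,-10,-33,0,0,0,0],[5,0,0,0,0,0,0],[5,0,0,0,0,0,0],[5,0,0,0,0,0,0]]'
python3 - <<'E'
from h import *
im,c=shot("wrist","w13.png"); p=bot.observe()["tool_pos"];print(p)
cv2.imwrite("pics/w13c.png",cv2.resize(im[130:330,200:500,::-1],None,fx=2.6,fy=2.6,interpolation=cv2.INTER_CUBIC))
E
```

```text
clock: 45.15
tool_pos: [0.5717, -0.0348, 0.1652]
eef_rot: [-0.0, -0.0, 1.0, 0.0]
ft_force: [-0.1, 0.4, -2.5]
width: 0.219
[ 0.57174332 -0.03472568  0.1653249 ]
```

View pics/w13c.png

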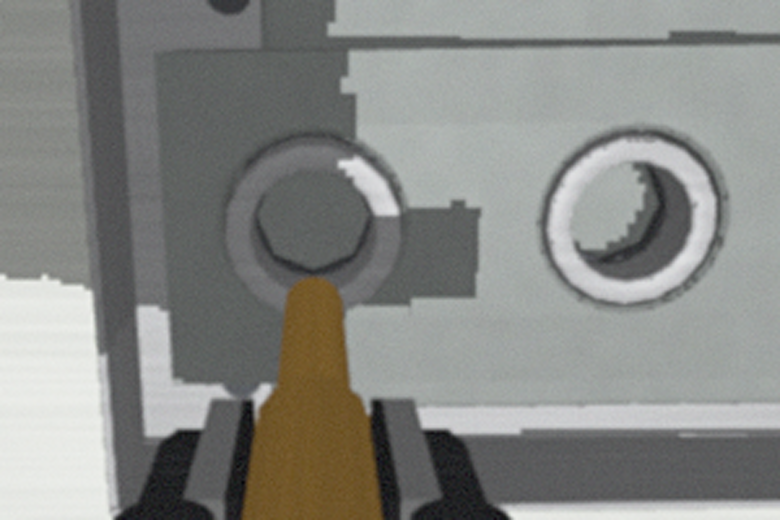

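Bore 2's cup now looks flush, and the foot stands over bore 1's +x rim.

```bash
python3 -m handwheel '[[5,0,0,10,0,0,0],[5,0,0,6,0,0,0],[5,0,0,1,0,0,0],[5,0,0,2,0,0,0],[5,0,0,0,0,0,0],[5,0,0,0,0,0,0]]'
python3 -m handwheel '[[5,0,0,-6,0,0,0],[5,37,0,0,0,0,0],[5,0,0,0,0,0,0],[5,0,0,3,0,0,0],[5,0,0,1,0,0,0],[5,0,0,2,0,0,0],[5,0,0,0,0,0,0],[5,0,0,0,0,0,0]]'
python3 -m handwheel '[[5,0,0,-6,0,0,0],[5,-18.5,18.5,0,0,0,0],[5,0,0,0,0,0,0],[5,0,0,3,0,0,0],[5,0,0,1,0,0,0],[5,0,0,2,0,0,0],[5,0,0,0,0,0,0],[5,0,0,0,0,0,0]]'
python3 -m handwheel '[[5,0,0,-6,0,0,0],[5,0,-37,0,0,0,0],[5,0,0,0,0,0,0],[5,0,0,3,0,0,0],[5,0,0,1,0,0,0],[5,0,0,2,0,0,0],[5,0,0,0,0,0,0],[5,0,0,0,0,0,0]]'
```

```text
clock: 45.8
tool_pos: [0.5726, -0.0355, 0.1471]
eef_rot: [0.001, -0.0, 1.0, 0.0]
ft_force: [0.5, 1.5, 5.6]
width: 0.214
clock: 46.6
tool_pos: [0.5354, -0.0358, 0.1466]
eef_rot: [-0.0, -0.0, 1.0, -0.0]
ft_force: [-4.0, -0.2, 3.8]
width: 0.215
clock: 47.4
tool_pos: [0.5534, -0.0174, 0.1466]
eef_rot: [0.0, 0.0, 1.0, 0.0]
ft_force: [0.4, 0.5, -0.9]
width: 0.22
clock: 48.2
tool_pos: [0.5536, -0.0538, 0.1465]
eef_rot: [-0.0, -0.0, 1.0, 0.0]
ft_force: [0.2, 0.6, -0.8]
width: 0.217
```

Good. Same pattern for the next levels.

```bash
python3 -m handwheel '[[5,0,0,-6,0,0,0],[5,-18.5,18.5,0,0,0,0],[5,0,0,0,0,0,0],[5,0,0,4,0,0,0],[5,0,0,2,0,0,0],[5,0,0,2.4,0,0,0],[5,0,0,0,0,0,0],[5,0,0,0,0,0,0]]'
python3 -m handwheel '[[5,0,0,-6,0,0,0],[5,37,0,0,0,0,0],[5,0,0,0,0,0,0],[5,0,0,3,0,0,0],[5,0,0,1,0,0,0],[5,0,0,2,0,0,0],[5,0,0,0,0,0,0],[5,0,0,0,0,0,0]]'
python3 -m handwheel '[[5,0,0,-6,0,0,0],[5,-18.5,18.5,0,0,0,0],[5,0,0,0,0,0,0],[5,0,0,3,0,0,0],[5,0,0,1,0,0,0],[5,0,0,2,0,0,0],[5,0,0,0,0,0,0],[5,0,0,0,0,0,0]]'
python3 -m handwheel '[[5,0,0,-6,0,0,0],[5,0,-37,0,0,0,0],[5,0,0,0,0,0,0],[5,0,0,3,0,0,0],[5,0,0,1,0,0,0],[5,0,0,2,0,0,0],[5,0,0,0,0,0,0],[5,0,0,0,0,0,0]]'
```

```text
clock: 49.0
tool_pos: [0.5724, -0.0361, 0.1448]
eef_rot: [0.001, 0.0, 1.0, -0.0]
ft_force: [1.6, 0.8, 4.0]
width: 0.22
clock: 49.8
tool_pos: [0.5353, -0.0358, 0.1442]
eef_rot: [-0.0, -0.0, 1.0, -0.0]
ft_force: [-2.5, 0.2, 4.3]
width: 0.216
clock: 50.6
tool_pos: [0.5535, -0.0174, 0.1442]
eef_rot: [0.0, 0.0, 1.0, -0.0]
ft_force: [-0.2, -0.7, -1.2]
width: 0.218
clock: 51.4
tool_pos: [0.5536, -0.0538, 0.1442]
eef_rot: [-0.0, -0.0, 1.0, 0.0]
ft_force: [-0.2, -0.1, -1.0]
width: 0.219
```

```bash
python3 -m handwheel '[[5,0,0,-6,0,0,0],[5,-18.5,18.5,0,0,0,0],[5,0,0,0,0,0,0],[5,0,0,4,0,0,0],[5,0,0,2,0,0,0],[5,0,0,2.4,0,0,0],[5,0,0,0,0,0,0],[5,0,0,0,0,0,0]]'
python3 -m handwheel '[[5,0,0,-6,0,0,0],[5,37,0,0,0,0,0],[5,0,0,0,0,0,0],[5,0,0,3,0,0,0],[5,0,0,1,0,0,0],[5,0,0,2,0,0,0],[5,0,0,0,0,0,0],[5,0,0,0,0,0,0]]'
python3 -m handwheel '[[5,0,0,-6,0,0,0],[5,-18.5,18.5,0,0,0,0],[5,0,0,0,0,0,0],[5,0,0,3,0,0,0],[5,0,0,1,0,0,0],[5,0,0,2,0,0,0],[5,0,0,0,0,0,0],[5,0,0,0,0,0,0]]'
python3 -m handwheel '[[5,0,0,-6,0,0,0],[5,0,-37,0,0,0,0],[5,0,0,0,0,0,0],[5,0,0,3,0,0,0],[5,0,0,1,0,0,0],[5,0,0,2,0,0,0],[5,0,0,0,0,0,0],[5,0,0,0,0,0,0]]'
```

```text
clock: 52.2
tool_pos: [0.5724, -0.0361, 0.1424]
eef_rot: [0.001, 0.0, 1.0, -0.0]
ft_force: [0.8, 1.8, 4.7]
width: 0.219
clock: 53.0
tool_pos: [0.5353, -0.0358, 0.1418]
eef_rot: [-0.0, -0.0, 1.0, -0.0]
ft_force: [-3.2, -0.2, 4.8]
width: 0.219
clock: 53.8
tool_pos: [0.5535, -0.0174, 0.1418]
eef_rot: [0.0, 0.0, 1.0, 0.0]
ft_force: [0.2, 0.7, -1.9]
width: 0.214
clock: 54.6
tool_pos: [0.5536, -0.0538, 0.1418]
eef_rot: [-0.0, -0.0, 1.0, 0.0]
ft_force: [-1.1, -0.1, -0.3]
width: 0.218
```

```bash
python3 -m handwheel '[[5,0,0,-6,0,0,0],[5,-18.5,18.5,0,0,0,0],[5,0,0,0,0,0,0],[5,0,0,4,0,0,0],[5,0,0,2,0,0,0],[5,0,0,2.4,0,0,0],[5,0,0,0,0,0,0],[5,0,0,0,0,0,0]]'
python3 -m handwheel '[[5,0,0,-6,0,0,0],[5,37,0,0,0,0,0],[5,0,0,0,0,0,0],[5,0,0,3,0,0,0],[5,0,0,1,0,0,0],[5,0,0,2,0,0,0],[5,0,0,0,0,0,0],[5,0,0,0,0,0,0]]'
python3 -m handwheel '[[5,0,0,-6,0,0,0],[5,-18.5,18.5,0,0,0,0],[5,0,0,0,0,0,0],[5,0,0,3,0,0,0],[5,0,0,1,0,0,0],[5,0,0,2,0,0,0],[5,0,0,0,0,0,0],[5,0,0,0,0,0,0]]'
python3 -m handwheel '[[5,0,0,-6,0,0,0],[5,0,-37,0,0,0,0],[5,0,0,0,0,0,0],[5,0,0,3,0,0,0],[5,0,0,1,0,0,0],[5,0,0,2,0,0,0],[5,0,0,0,0,0,0],[5,0,0,0,0,0,0]]'
```

```text
clock: 55.4
tool_pos: [0.5724, -0.036, 0.14]
eef_rot: [0.001, 0.0, 1.0, -0.0]
ft_force: [0.7, 1.4, 4.5]
width: 0.22
clock: 56.2
tool_pos: [0.5354, -0.0358, 0.1395]
eef_rot: [-0.0, -0.0, 1.0, -0.0]
ft_force: [-3.0, 0.1, 5.4]
width: 0.216
clock: 57.0
tool_pos: [0.5535, -0.0174, 0.1394]
eef_rot: [0.0, 0.0, 1.0, 0.0]
ft_force: [0.1, 0.8, -1.1]
width: 0.22
clock: 57.8
tool_pos: [0.5536, -0.0538, 0.1394]
eef_rot: [-0.0, -0.0, 1.0, 0.0]
ft_force: [-0.1, 0.2, -0.8]
width: 0.218
```

```bash
python3 -m handwheel '[[5,0,0,-6,0,0,0],[5,-18.5,18.5,0,0,0,0],[5,0,0,0,0,0,0],[5,0,0,4,0,0,0],[5,0,0,2,0,0,0],[5,0,0,2.3,0,0,0],[5,0,0,0,0,0,0],[5,0,0,0,0,0,0]]'
python3 -m handwheel '[[5,0,0,-6,0,0,0],[5,37,0,0,0,0,0],[5,0,0,0,0,0,0],[5,0,0,3,0,0,0],[5,0,0,1,0,0,0],[5,0,0,2,0,0,0],[5,0,0,0,0,0,0],[5,0,0,0,0,0,0]]'
python3 -m handwheel '[[5,0,0,-6,0,0,0],[5,-18.5,18.5,0,0,0,0],[5,0,0,0,0,0,0],[5,0,0,3,0,0,0],[5,0,0,1,0,0,0],[5,0,0,2,0,0,0],[5,0,0,0,0,0,0],[5,0,0,0,0,0,0]]'
python3 -m handwheel '[[5,0,0,-6,0,0,0],[5,0,-37,0,0,0,0],[5,0,0,0,0,0,0],[5,0,0,3,0,0,0],[5,0,0,1,0,0,0],[5,0,0,2,0,0,0],[5,0,0,0,0,0,0],[5,0,0,0,0,0,0]]'
```

```text
clock: 58.6
tool_pos: [0.5724, -0.036, 0.1379]
eef_rot: [0.001, 0.0, 1.0, 0.0]
ft_force: [0.4, 1.3, 5.3]
width: 0.218
clock: 59.4
tool_pos: [0.5357, -0.0359, 0.1378]
eef_rot: [0.0, -0.0, 1.0, -0.0]
ft_force: [-3.9, 0.0, 8.8]
width: 0.216
clock: 60.2
tool_pos: [0.5535, -0.0175, 0.1378]
eef_rot: [0.0, 0.0, 1.0, 0.0]
ft_force: [-1.6, 1.6, 5.5]
width: 0.216
clock: 61.0
tool_pos: [0.5537, -0.0538, 0.1378]
eef_rot: [0.0, -0.001, 1.0, -0.0]
ft_force: [-1.8, 0.3, 5.8]
width: 0.219
```

```bash
python3 -m handwheel '[[5,0,0,-6,0,0,0],[5,-18.5,18.5,0,0,0,0],[5,0,0,0,0,0,0],[5,0,0,4,0,0,0],[5,0,0,2,0,0,0],[5,0,0,1.5,0,0,0],[5,0,0,0,0,0,0],[5,0,0,0,0,0,0]]'
python3 -m handwheel '[[5,0,0,-6,0,0,0],[5,37,0,0,0,0,0],[5,0,0,0,0,0,0],[5,0,0,3,0,0,0],[5,0,0,1,0,0,0],[5,0,0,2,0,0,0],[5,0,0,0,0,0,0],[5,0,0,0,0,0,0]]'
python3 -m handwheel '[[5,0,0,-6,0,0,0],[5,-18.5,18.5,0,0,0,0],[5,0,0,0,0,0,0],[5,0,0,3,0,0,0],[5,0,0,1,0,0,0],[5,0,0,2,0,0,0],[5,0,0,0,0,0,0],[5,0,0,0,0,0,0]]'
python3 -m handwheel '[[5,0,0,-6,0,0,0],[5,0,-37,0,0,0,0],[5,0,0,0,0,0,0],[5,0,0,3,0,0,0],[5,0,0,1,0,0,0],[5,0,0,2,0,0,0],[5,0,0,0,0,0,0],[5,0,0,0,0,0,0]]'
```

```text
clock: 61.8
tool_pos: [0.5727, -0.0357, 0.1375]
eef_rot: [0.002, -0.0, 1.0, 0.0]
ft_force: [-1.6, 2.4, 14.0]
width: 0.219
clock: 62.6
tool_pos: [0.5362, -0.036, 0.1376]
eef_rot: [0.001, -0.0, 1.0, -0.0]
ft_force: [-5.8, 0.7, 20.6]
width: 0.218
clock: 63.4
tool_pos: [0.5543, -0.0174, 0.1375]
eef_rot: [0.002, -0.0, 1.0, 0.0]
ft_force: [-0.7, 2.9, 17.5]
width: 0.221
clock: 64.2
tool_pos: [0.5542, -0.0545, 0.1376]
eef_rot: [0.001, -0.0, 1.0, -0.001]
ft_force: [-3.7, -2.7, 19.3]
width: 0.22
```

Both cups are solid at flush. Back to the stand.

```bash
python3 -m handwheel '[[5,0,0,-10,0,0,0],[5,0,0,-35,0,0,0],[5,0,0,-34,0,0,0],[5,-19.7,-39,0,0,0,0],[5,-19.7,-39,0,0,0,0],[5,-19.7,-39,0,0,0,0],[5,-19.7,-39,0,0,0,0],[5,-19.7,-38.8,0,0,0,0],[5,0,0,0,0,0,0],[5,0,0,0,0,0,0]]'
python3 -m handwheel '[[5,0,0,0,0,0,0],[5,0,0,0,0,0,0],[5,0,0,0,0,0,0]]'
python3 - <<'E'
from h import *
im,c=shot("wrist","w14.png"); p=bot.observe()["tool_pos"];print(p)
a=cv2.imread("pics/w11.png")[200:300,260:380]; b=im[200:300,260:380,::-1]
cv2.imwrite("pics/w14c.png",cv2.resize(np.hstack([a,b]),None,fx=3.3,fy=3.3,interpolation=cv2.INTER_CUBIC))
E
```

```text
clock: 65.2
tool_pos: [0.6522, -0.2493, 0.2128]
eef_rot: [-0.001, 0.0, 1.0, 0.001]
ft_force: [0.3, 1.1, -2.3]
width: 0.216
clock: 65.5
tool_pos: [0.652, -0.2478, 0.2152]
eef_rot: [0.0, -0.001, 1.0, -0.0]
ft_force: [0.2, 1.1, -1.7]
width: 0.22
[ 0.65208518 -0.24798743  0.21520996]
```

```bash
python3 - <<'E'
from h import *
for f in("w11.png","w14.png"):
    im=cv2.imread("pics/"+f); h=cv2.cvtColor(im,cv2.COLOR_BGR2HSV)
    # brass foot and stand box colours in the neighbourhood
    m=cv2.inRange(h,(15,120,40),(28,255,255))[200:300,280:360]
    r=np.where(m.sum(1)>255*8)[0]; k=r[0]; 
    print(f,"foot top row",200+k,[ (280+np.where(m[k+d])[0].mean().round(1),int((m[k+d]>0).sum())) for d in(6,12,20)])
    s=cv2.inRange(h,(3,90,40),(14,255,255))[:,250:400]; ys,xs=np.where(s); print(" stand",250+np.percentile(xs,[1,50,99]),np.percentile(ys,[1,50,99]))
    hole=cv2.inRange(h[205:235,300:345],(0,0,0),(180,255,75)); ys,xs=np.where(hole); print(" hole",300+xs.mean(),205+ys.mean(),len(xs))
E
```

```text
w11.png foot top row 241 [(np.float64(320.0), 21), (np.float64(320.5), 20), (np.float64(320.5), 22)]
 stand [288. 321. 353.] [183. 215. 250.]
 hole nan nan 0
w14.png foot top row 238 [(np.float64(318.5), 22), (np.float64(320.0), 21), (np.float64(320.5), 22)]
 stand [287. 320. 352.] [182. 214. 249.]
 hole nan nan 0<stdin>:9: RuntimeWarning: Mean of empty slice.
  ret = ret.dtype.type(ret / rcount)
```

```bash
python3 - <<'E'
from h import *
np.set_printoptions(precision=4,suppress=True)
m=camera_model("wrist");T=np.array(m["T_tool_cam"]);Rt=np.diag([-1,1,-1.])
for p,h,f in(([.6514,-.2484,.2133],(321,220),(320.5,251.5)),([.6521,-.2483,.2150],(320,219),(320,248.5))):
    p=np.array(p); c=(m,Rt@T[:3,3]+p,Rt@T[:3,:3]); a=onz(c,*h,.045)-p; b=onz(c,*f,p[2]-.078)-p
    print("hole",a,"foot",b,"need",(a-b)[:2]*1e3, "if foot 1mm higher",(onz(c,*f,p[2]-.077)-p)[:2])
E
```

```text
hole [ 0.0001  0.0018 -0.1683] foot [ 0.0015  0.0012 -0.078 ] need [-1.3744  0.5996] if foot 1mm higher [0.0012 0.0012]
hole [-0.0004  0.0009 -0.17  ] foot [-0.0005  0.0009 -0.078 ] need [0.0705 0.0445] if foot 1mm higher [-0.0008  0.0009]
```

```bash
python3 -m handwheel '[[5,-0.7,0,30,0,0,0],[5,0,0,40,0,0,0],[5,0,0,15,0,0,0],[5,0,0,0,0,0,0],[5,0,0,4,0,0,0],[5,0,0,0,0,0,0],[5,0,0,0,0,0,0]]'
python3 -m handwheel '[[5,0,0,3,0,0,0],[5,0,0,0,0,0,0],[5,0,0,0,0,0,0]]'
python3 -m handwheel '[[5,0,0,3,0,0,0],[5,0,0,0,0,0,0],[5,0,0,0,0,0,0]]'
```

```text
clock: 66.25
tool_pos: [0.6534, -0.2491, 0.1269]
eef_rot: [0.001, -0.0, 1.0, -0.0]
ft_force: [0.4, 0.3, -2.7]
width: 0.221
clock: 66.55
tool_pos: [0.6529, -0.249, 0.1226]
eef_rot: [0.0, -0.0, 1.0, 0.0]
ft_force: [0.1, -0.4, -4.0]
width: 0.223
clock: 66.85
tool_pos: [0.6528, -0.2489, 0.1193]
eef_rot: [-0.0, -0.0, 1.0, 0.0]
ft_force: [-1.0, 0.0, -2.7]
width: 0.214
```

```bash
python3 -m handwheel '[[5,0,0,5,0,0,0],[5,0,0,0,0,0,0],[5,0,0,5,0,0,0],[5,0,0,0,0,0,0],[5,0,0,0,0,0,0]]'
python3 -m handwheel '[[5,0,0,5,0,0,0],[5,0,0,5,0,0,0],[5,0,0,5,0,0,0],[5,0,0,4,0,0,0],[5,0,0,0,0,0,0],[5,0,0,0,0,0,0]]'
```

```text
clock: 67.35
tool_pos: [0.6528, -0.2489, 0.1092]
eef_rot: [-0.0, -0.0, 1.0, 0.0]
ft_force: [0.5, 0.1, -1.3]
width: 0.219
clock: 67.95
tool_pos: [0.6528, -0.249, 0.0904]
eef_rot: [-0.0, -0.0, 1.0, 0.0]
ft_force: [-0.5, -0.2, -2.0]
width: 0.219
```

Inserting freely. Lower to about 1 mm above the bottom, release, and go up.

```bash
python3 -m handwheel '[[5,0,0,4,0,0,0],[5,0,0,0,0,0,0],[5,0,0,0,0,0,0]]'
python3 -m handwheel '[[25,0,0,0,0,0,0],[35,0,0,0,0,0,0],[60,0,0,0,0,0,0],[90,0,0,0,0,0,0],[100,0,0,0,0,0,0],[100,0,0,0,0,0,0],[100,0,0,-20,0,0,0],[100,0,0,-40,0,0,0],[100,0,0,-40,0,0,0],[100,0,0,-40,0,0,0]]'
python3 - <<'E'
from h import *
im,c=shot("wrist","w15.png"); print(bot.observe()["tool_pos"])
for n in("scene","side"):
    a,_=shot(n,n+"2.png"); b=cv2.imread("pics/"+n+"0.png")[:,:,::-1]
    for k,i in(("before",b),("after",a)):
        h=cv2.cvtColor(np.ascontiguousarray(i),cv2.COLOR_RGB2HSV); m=cv2.inRange(h,(13,110,60),(28,255,255))
        x0,x1,y0,y1=(275,300,285,330) if n=="scene" else (270,288,148,185)
        ys,xs=np.where(m[y0:y1,x0:x1]); print(n,k,len(xs),xs.mean()+x0,ys.mean()+y0,ys.min()+y0)
E
```

```text
clock: 68.25
tool_pos: [0.6528, -0.249, 0.0864]
eef_rot: [-0.0, -0.0, 1.0, 0.0]
ft_force: [-0.9, 0.7, -2.5]
width: 0.217
clock: 69.25
tool_pos: [0.6526, -0.2488, 0.2281]
eef_rot: [-0.0, -0.0, 1.0, 0.0]
ft_force: [-0.0, -0.3, 0.7]
width: 0.999
[ 0.65387145 -0.24950346  0.23562701]
scene before 410 286.68048780487806 314.98048780487807 293
scene after 381 286.7795275590551 315.0734908136483 293
side before 316 278.15822784810126 171.74367088607596 154
side after 286 278.44055944055947 171.45804195804195 154
```

The drift stands in its stand exactly as before: 286.8/315.1 against 286.7/315.0 px in scene, with its top row unchanged. I've used the 16 views, so I go on by numbers. Next I move to the gate's outer side and turn the tool 90° so the finger sides do the pushing.

```bash
python3 -m handwheel '[[60,10,45,-2,0,0,0],[60,10,45,0,0,0,0],[60,10,45,0,0,0,0],[60,10,45,0,0,0,0],[60,10,45,0,0,0,0],[40,10,45,0,0,0,0],[20,10,45,0,0,0,0],[0,10,45,0,0,0,0],[0,10,45,0,0,0,0],[0,10,45,0,0,0,0]]'
python3 -m handwheel '[[0,10,45,0,0,0,0],[0,10,45,0,0,0,0],[0,10,45,0,0,0,0],[0,10,45,0,0,0,0],[0,0,0,0,0,0,0.15],[0,0,0,0,0,0,0.15],[0,0,0,0,0,0,0.15],[0,0,0,0,0,0,0.15],[0,0,0,0,0,0,0.15],[0,0,0,0,0,0,0.15]]'
python3 -m handwheel '[[0,0,0,0,0,0,0.15],[0,0,0,0,0,0,0.15],[0,0,0,0,0,0,0.15],[0,0,0,0,0,0,0.15],[0,0,0,0,0,0,0.071],[0,0,0,0,0,0,0],[0,0,0,0,0,0,0],[0,0,0,0,0,0,0]]'
python3 - <<'E'
from h import *
np.set_printoptions(precision=4,suppress=True,linewidth=200)
im,c=shot("wrist","w16.png"); s=bot.observe(); print(s["tool_pos"],c[1],c[2])
# earlier viewed pictures: hints
m=camera_model("side"); cs=(m,np.array(m["eye"]),rot(m["attitude"]))
g=cv2.cvtColor(im,cv2.COLOR_RGB2HSV); y=cv2.inRange(g,(20,110,90),(35,255,255))
n,l,st,ce=cv2.connectedComponentsWithStats(y); print([(st[i].tolist(),ce[i].round(1)) for i in range(1,n) if st[i][4]>15])
gr=cv2.inRange(cv2.cvtColor(im,cv2.COLOR_RGB2GRAY),0,115); n,l,st,ce=cv2.connectedComponentsWithStats(gr)
for i in range(1,n):
    if st[i][4]>300:
        ct=max(cv2.findContours((l==i).astype(np.uint8),0,2)[0],key=cv2.contourArea); print(st[i].tolist(),cv2.approxPolyDP(ct,5,True)[:,0].tolist())
for p in([.627,.246,.086],[.514,.356,.086],[.505,.32,.086],[.5535,.05,.06]): print(p,proj(c,p),proj(cs,p))
E
```

```text
clock: 70.4
tool_pos: [0.5517, 0.2026, 0.2274]
eef_rot: [-0.001, -0.0, 1.0, -0.0]
ft_force: [-0.0, 0.1, 0.7]
width: -0.002
clock: 71.4
tool_pos: [0.5124, 0.3808, 0.2271]
eef_rot: [-0.001, 0.438, 0.899, -0.001]
ft_force: [0.3, 0.1, -0.6]
width: 0.002
clock: 72.2
tool_pos: [0.5126, 0.3809, 0.2281]
eef_rot: [-0.0, 0.706, 0.708, -0.0]
ft_force: [0.9, 0.3, -0.0]
width: -0.003
[0.5127 0.381  0.2282] [0.5133 0.4479 0.371 ] [[ 1.      0.001   0.0006]
 [ 0.0012 -0.9651 -0.2621]
 [ 0.0003  0.2621 -0.9651]]
[([345, 269, 70, 62, 630], array([379.2, 303.1]))]
[0, 0, 11, 39, 338] [[0, 0], [5, 38], [9, 18]]
[307, 0, 289, 33, 2419] [[595, 0], [504, 0], [307, 24], [315, 32]]
[0, 185, 640, 295, 113894] [[0, 343], [0, 479], [639, 479], [639, 437], [420, 330], [347, 265], [342, 247], [360, 250], [363, 228], [336, 225], [310, 203], [268, 226], [247, 228], [241, 243], [175, 274], [186, 237], [174, 209], [140, 187], [100, 190], [69, 229], [70, 257], [93, 282], [134, 290], [9, 356]]
[0.627, 0.246, 0.086] (np.float64(445.56517374193095), np.float64(374.6781379382826)) (np.float64(268.99740940536697), np.float64(349.9300586407349))
[0.514, 0.356, 0.086] (np.float64(320.3576486366898), np.float64(258.2353158358883)) (np.float64(330.1962164785292), np.float64(410.0507000124403))
[0.505, 0.32, 0.086] (np.float64(309.6712406639601), np.float64(298.69353379984074)) (np.float64(335.9075339692202), np.float64(390.17591414370503))
[0.5535, 0.05, 0.06] (np.float64(355.4240945720703), np.float64(513.522018162305)) (np.float64(314.17505588312525), np.float64(274.7634868438858))
```

```bash
python3 - <<'E'
from h import *
np.set_printoptions(precision=4,suppress=True,linewidth=200)
def ends(f,lo=(20,110,90)):
    im=cv2.imread("pics/"+f); h=cv2.cvtColor(im,cv2.COLOR_BGR2HSV); y=cv2.inRange(h,lo,(35,255,255))
    if f[0]=="s": y[:,:260]=0; y[:330]=0; y[:,340:]=0; 
    n,l,st,ce=cv2.connectedComponentsWithStats(y); i=1+st[1:,4].argmax(); ys,xs=np.where(l==i); P=np.c_[xs,ys]
    d=np.linalg.svd(P-P.mean(0),full_matrices=False)[2][0]; d*=np.sign(d[0]); t=(P-P.mean(0))@d
    print(f,len(P),P.mean(0),np.percentile(t,[2,98])); 
    q=lambda k: P[(abs(t-np.percentile(t,k))<2)].mean(0)
    return q(3),q(97)
m=camera_model("side"); cs=(m,np.array(m["eye"]),rot(m["attitude"]))
w=camera_model("wrist");T=np.array(w["T_tool_cam"]);Rt=np.array([[0,1,0],[1,0,0],[0,0,-1.]]);p=np.array([.5127,.381,.2282])
cw=(w,Rt@T[:3,3]+p,Rt@T[:3,:3])
a,b=ends("side0.png",(18,80,50)),ends("w16.png",(18,80,50)); print(a,b)
# tip end: side right (large u), wrist left (small u)
for s_,w_ in((a[1],b[0]),(a[0],b[1])):
    E1,d1=ray(cs,*s_);E2,d2=ray(cw,*w_); A=np.c_[d1,-d2]; t=np.linalg.lstsq(A,E2-E1,rcond=None)[0]; x1,x2=E1+d1*t[0],E2+d2*t[1]; print((x1+x2)/2,np.linalg.norm(x1-x2))
E
```

```text
side0.png 340 [297.7647 387.4441] [-26.2826  26.01  ]
w16.png 764 [377.4306 301.4267] [-43.6683  43.4878]
(array([280.1111, 369.8333]), array([315.8125, 404.875 ])) (array([346.2083, 273.25  ]), array([409.0769, 328.6154]))
[0.5395 0.3247 0.0366] 8.302551754920302e-05
[0.6107 0.2499 0.0152] 0.00554289764281049
```

```bash
python3 - <<'E'
from h import *
np.set_printoptions(precision=4,suppress=True)
m=camera_model("side"); cs=(m,np.array(m["eye"]),rot(m["attitude"]))
a,b=onz(cs,280.1,369.8,.0366),onz(cs,315.8,404.9,.0366); print(a,b,np.linalg.norm(a-b),np.degrees(np.arctan2(b[1]-a[1],a[0]-b[0])))
w=camera_model("wrist");T=np.array(w["T_tool_cam"]);Rt=np.diag([-1,1,-1.]);p=np.array([.4999,.0658,.231])
cw=(w,Rt@T[:3,3]+p,Rt@T[:3,:3])
for n,u,v,z in(("tray floor +y,-x",490,180,.003),("+y,+x",475,345,.003),("tray corner -y -x",137,182,.03),("catch",515,160,.08),("catch roller",536,178,.05)): print(n,onz(cw,u,v,z))
# candidate hinge: line extended; print side projections of gate corners
d=(b-a)/np.linalg.norm(b-a)
for s in(0,.156):
    for h in(.06,.045,.036,.03,.025,.02): pass
for off in(.02,.03,.04,.05):
    H=a-d*off; print(off,H,[np.round(proj(cs,[*(H+d*s)[:2],z]),0) for s in(0,.156) for z in(.086,.0)])
E
```

```text
[0.6086 0.2583 0.0366] [0.5396 0.3248 0.0366] 0.09584499893740377 43.91213421062834
tray floor +y,-x [0.4697 0.2388 0.003 ]
+y,+x [0.6569 0.2445 0.003 ]
tray corner -y -x [ 0.4686 -0.1045  0.03  ]
catch [0.4464 0.2209 0.08  ]
catch roller [0.4633 0.2573 0.05  ]
0.02 [0.623  0.2444 0.0366] [array([271., 349.]), array([274., 372.]), array([332., 408.]), array([331., 429.])]
0.03 [0.6302 0.2375 0.0366] [array([268., 346.]), array([271., 369.]), array([328., 404.]), array([328., 425.])]
0.04 [0.6374 0.2306 0.0366] [array([264., 342.]), array([268., 366.]), array([324., 400.]), array([324., 421.])]
0.05 [0.6446 0.2236 0.0366] [array([261., 339.]), array([264., 362.]), array([320., 396.]), array([320., 418.])]
```

The gate geometry agrees between the side view and the tray edges: hinge at about (0.627, 0.241), gate about 44° open. I go down on the outer side with shut fingers.

```bash
python3 -m handwheel '[[0,4,47,0,0,0,0],[0,0,0,30,0,0,0],[0,0,0,40,0,0,0],[0,0,0,40,0,0,0],[0,0,0,40,0,0,0],[0,0,0,30,0,0,0],[0,0,0,10,0,0,0],[0,0,0,0,0,0,0],[0,0,0,0,0,0,0]]'
python3 -m handwheel '[[0,-10,-1,0,0,0,0],[0,-10,-1,0,0,0,0],[0,-10,-3,0,0,0,0],[0,-10,-3,0,0,0,0],[0,0,0,0,0,0,0],[0,0,0,0,0,0,0]]'
```

```text
clock: 73.15
tool_pos: [0.5605, 0.3854, 0.0401]
eef_rot: [0.0, 0.707, 0.707, 0.001]
ft_force: [0.2, 0.5, -0.1]
width: 0.001
clock: 73.75
tool_pos: [0.5518, 0.3446, 0.0389]
eef_rot: [0.0, 0.707, 0.707, 0.0]
ft_force: [-1.3, 0.2, 0.5]
width: 0.003
```

```bash
python3 -m handwheel '[[0,-10,-4,0,0,0,0],[0,-10,-4,0,0,0,0],[0,-10,-4,0,0,0,0],[0,-10,-4,0,0,0,0],[0,-10,-4,0,0,0,0],[0,-10,-4,0,0,0,0],[0,0,0,0,0,0,0]]'
python3 -m handwheel '[[0,-6,-2,0,0,0,0],[0,-6,-2,0,0,0,0],[0,0,0,0,0,0,0],[0,0,0,0,0,0,0]]'
```

```text
clock: 74.45
tool_pos: [0.5272, 0.2835, 0.0386]
eef_rot: [0.0, 0.707, 0.707, -0.0]
ft_force: [0.5, -0.2, 0.2]
width: 0.003
clock: 74.85
tool_pos: [0.5237, 0.2729, 0.0385]
eef_rot: [-0.0, 0.707, 0.707, -0.0]
ft_force: [-0.8, 0.8, 0.1]
width: -0.002
```

```bash
for i in 1; do python3 -m handwheel '[[0,-5,0,0,0,0,0],[0,-4,0,0,0,0,0],[0,0,0,0,0,0,0],[0,0,0,0,0,0,0]]'; python3 -m handwheel '[[0,-3,0,0,0,0,0],[0,0,0,0,0,0,0],[0,0,0,0,0,0,0]]'; python3 -m handwheel '[[0,-3,0,0,0,0,0],[0,0,0,0,0,0,0],[0,0,0,0,0,0,0]]'; done
python3 - <<'E'
from h import *
im,_=shot("side","side3.png"); h=cv2.cvtColor(im,cv2.COLOR_RGB2HSV); y=cv2.inRange(h,(18,80,50),(35,255,255)); y[:,:260]=0;y[:,380:]=0;y[:330]=0
n,l,st,ce=cv2.connectedComponentsWithStats(y); print([(st[i].tolist()) for i in range(1,n) if st[i][4]>10])
E
```

```text
clock: 75.25
tool_pos: [0.5238, 0.2638, 0.0385]
eef_rot: [0.0, 0.707, 0.707, -0.0]
ft_force: [-0.4, 0.6, 0.1]
width: -0.0
clock: 75.55
tool_pos: [0.5237, 0.2611, 0.0385]
eef_rot: [-0.0, 0.707, 0.707, 0.0]
ft_force: [0.0, 2.7, 1.0]
width: 0.0
clock: 75.85
tool_pos: [0.5238, 0.2576, 0.0384]
eef_rot: [0.0, 0.707, 0.707, -0.0]
ft_force: [-0.0, 0.5, 0.3]
width: -0.001
[[285, 356, 27, 10, 172], [358, 356, 6, 10, 45], [333, 364, 6, 3, 13]]
```

Force peaked and then dropped, so the catch has probably been passed. I push on gently until it's solid.

```bash
python3 -m handwheel '[[0,-2,0,0,0,0,0],[0,0,0,0,0,0,0],[0,0,0,0,0,0,0]]'; python3 -m handwheel '[[0,-2,0,0,0,0,0],[0,0,0,0,0,0,0],[0,0,0,0,0,0,0]]'; python3 -m handwheel '[[0,-2,0,0,0,0,0],[0,0,0,0,0,0,0],[0,0,0,0,0,0,0]]'
```

```text
clock: 76.2
tool_pos: [0.5238, 0.2558, 0.0385]
eef_rot: [0.0, 0.707, 0.707, -0.0]
ft_force: [0.4, -0.7, 0.2]
width: -0.005
clock: 76.5
tool_pos: [0.5238, 0.2546, 0.0385]
eef_rot: [-0.0, 0.707, 0.707, 0.001]
ft_force: [-0.7, 4.9, -1.3]
width: -0.001
clock: 76.8
tool_pos: [0.5238, 0.2545, 0.0386]
eef_rot: [-0.002, 0.706, 0.708, 0.002]
ft_force: [-0.3, 16.3, -2.2]
width: 0.001
```

Solid at y = 0.2545 with 16 N, as predicted for shut. I back off and check it stays.

```bash
python3 -m handwheel '[[0,5,0,0,0,0,0],[0,30,0,0,0,0,0],[0,40,0,0,0,0,0],[0,40,0,0,0,0,0],[0,0,0,-40,0,0,0],[0,0,0,-45,0,0,0],[0,0,0,-45,0,0,0],[0,0,0,-45,0,0,0],[0,0,0,0,0,0,0],[0,0,0,0,0,0,0]]'
cat > chk.py <<'E'
from h import *
import sys
np.set_printoptions(precision=4,suppress=True)
im,c=shot("side",sys.argv[1]); h=cv2.cvtColor(im,cv2.COLOR_RGB2HSV); y=cv2.inRange(h,(18,80,50),(35,255,255)); y[:,:260]=0;y[:,380:]=0;y[:330]=0
n,l,st,ce=cv2.connectedComponentsWithStats(y)
for i in range(1,n):
    if st[i][4]>10: print(st[i].tolist(),ce[i].round(1))
i=1+st[1:,4].argmax(); Y,X=np.where(l==i); k=np.polyfit(X,Y,1)
a,b=[onz(c,u,np.polyval(k,u),.0366) for u in(X.min(),X.max())]; print(a,b,"gate dir (rad, guard yaw ~.015)",np.arctan2(b[1]-a[1],a[0]-b[0])+.015, bot.observe()["clock"])
E
python3 chk.py side4.png
python3 -m handwheel '[[0,0,0,0,0,0,0],[0,0,0,0,0,0,0],[0,0,0,0,0,0,0],[0,0,0,0,0,0,0],[0,0,0,0,0,0,0],[0,0,0,0,0,0,0],[0,0,0,0,0,0,0],[0,0,0,0,0,0,0],[0,0,0,0,0,0,0],[0,0,0,0,0,0,0]]'
python3 chk.py side5.png
```

```text
clock: 77.8
tool_pos: [0.5242, 0.3669, 0.2144]
eef_rot: [0.001, 0.707, 0.707, 0.001]
ft_force: [-0.5, -0.4, -1.2]
width: 0.0
[285, 361, 6, 4, 14] [287.4 362.7]
[0.6008 0.241  0.0366] [0.5911 0.2454 0.0366] gate dir (rad, guard yaw ~.015) 0.4402282163131516 77.85
clock: 78.85
tool_pos: [0.5237, 0.367, 0.2135]
eef_rot: [-0.0, 0.707, 0.707, -0.0]
ft_force: [0.5, -0.1, 0.1]
width: -0.0
[0.6007 0.2421 0.0366] [0.593  0.2451 0.0366] gate dir (rad, guard yaw ~.015) 0.37898005530964635 78.9
```

```bash
python3 -m handwheel '[[0,-20,4,-30,0,0,0],[0,-45,4,-10,0,0,0],[0,-45,4,0,0,0,0],[0,-45,4,0,0,0,0],[0,-45,4,0,0,0,0],[0,-45,4,0,0,0,0],[0,-45,4,0,0,0,0],[0,-45,4,0,0,0,0],[0,-45,0,0,0,0,0],[0,-25,0,0,0,0,0]]'
python3 -m handwheel '[[0,0,0,0,0,0,0],[0,0,0,0,0,0,0],[0,0,0,0,0,0,0]]'
python3 chk.py side6.png
python3 - <<'E'
from h import *
np.set_printoptions(precision=4,suppress=True)
im,c=shot("wrist","w17.png"); print(bot.observe()["tool_pos"])
for n,p in(("b1",[.5550,-.034]),("b2",[.5539,.0513])):
    for z in(.06,.071):
        u,v=proj(c,[*p,z]); print(n,z,u,v,"outer",ring(im,c,u,v,z,.0232),"inner",ring(im,c,u,v,z,.016))
E
```

```text
clock: 79.9
tool_pos: [0.5556, -0.0411, 0.2535]
eef_rot: [0.0, 0.708, 0.706, -0.0]
ft_force: [0.9, 0.5, 0.7]
width: 0.002
clock: 80.2
tool_pos: [0.5557, -0.0372, 0.2536]
eef_rot: [-0.0, 0.707, 0.707, 0.0]
ft_force: [0.0, -0.5, -0.3]
width: -0.0
[285, 355, 55, 11, 495] [311.7 360.2]
[357, 355, 6, 11, 46] [359.2 359.5]
[0.6011 0.2365 0.0366] [0.4993 0.2359 0.0366] gate dir (rad, guard yaw ~.015) 0.00865544091120228 80.25
[ 0.5557 -0.0369  0.2536]
b1 0.06 317.89565672175365 213.1351842996283 outer (array([ 0.5559, -0.0337]), np.float64(0.022131375698638434), 53, np.float64(0.00014130697166712502)) inner (array([ 0.556 , -0.0268]), np.float64(0.016260065839297476), 36, np.float64(0.0005703433055862682))
b1 0.071 317.8485629479013 215.39850756342054 outer (array([ 0.5559, -0.0316]), np.float64(0.0214236569593796), 60, np.float64(9.339313814400885e-05)) inner (array([ 0.5558, -0.025 ]), np.float64(0.015794405818038183), 36, np.float64(0.0006012308916773904))
b2 0.06 316.5727567709985 117.29245028303815 outer (array([0.5524, 0.0519]), np.float64(0.019437939084729204), 36, np.float64(0.0004041501216888489)) inner (array([0.5524, 0.0496]), np.float64(0.01911396671883008), 36, np.float64(0.0004199167947165772))
b2 0.071 316.4767501762718 116.42243539872207 outer (array([0.5528, 0.0517]), np.float64(0.019024635776853083), 36, np.float64(0.0004968514684590351)) inner (array([0.5523, 0.0504]), np.float64(0.01867338198668091), 36, np.float64(0.00036751315171977225))
```

The gate stays shut at about 0.01 rad. The robot is clear of everything, so I hand in.

```bash
python3 -c "
from rig import workorder
print(workorder.sign_off())"
```

```text
the job is handed in; nothing more can be done
None
```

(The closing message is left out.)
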